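# Load the forming die from the blank tote and set the gap gauge

### The arm

A 6-joint arm with a two-finger parallel gripper is mounted at the origin on the work surface. World frame = base frame: x ahead of the robot, y to its left, z up, the work surface at z = 0. Lengths are in mm, angles in rad, forces in N, time in s.
With the tool pointing down it reaches from about 275 to 725 mm from the base axis. Payload 5.6 kg.
Tool frame: the origin (TCP) lies midway between the tips of the shut fingers; the grasp point (between the pads) lies 19 mm behind it (ctrl.tcp_to_grasp is the distance from the TCP to the grasp point, in mm); z points along the fingers, x is the direction in which the jaws open and shut, and the axes are right-handed (so a half turn about z gives the same grasp; the last joint's range is limited). The gripper opens to 85 mm and grips with 20 to 120 N. Pads are 22 mm wide; open, the fingers measure 114 mm over their backs; the gripper's body (76 mm by 85 mm) begins 54 mm behind the grasp point. The pads swing forward as they close: fully open they stand 13 mm farther back than shut.
Start: joints at [-0.903, 0.255, 0.108, 0, -1.424, -0.285], TCP at [205.454, -510.178, 231.283] pointing down, gripper open.
Joint ranges: [-2.95, 2.95], [-1.21, 1.97], [-1.09, 1.5], [-2.87, 1.71], [-2.94, -0.07], [-3.05, 3.05]. Speed limits (rad/s): [2.57, 2.57, 3.14, 3.14, 3.14, 3.14].

### API

Orientations are given as a unit quaternion [x, y, z, w].
In Python, from bench import ctrl, cams, workorder gives the robot as it stands. The module is installed in compiled form; this text tells all that it offers.
- The arm moves only by the shell command python3 -m pendant 'ROWS'. ROWS is JSON, a list of rows, each a list of 3 entries, a list of its own where there are three numbers: the shift along the tool's x, y, z in mm, then the turn about the tool's z in degrees, then the closure, from -1 (fully open) to 1 (shut), so that 0 is half open. A call has 1 to 12 rows; each row shifts and turns the commanded pose from where the row before left it, along the tool's axes as they then stand; what a row does not reach is not made up. A row lasts 1/12 s, in which the tool goes at most 41.7 mm and 7.16 degrees, less where a joint would pass 70% of its speed; a pose out of reach is approached as far as the arm can. A call with a gripper value outside its range is refused whole. The fingers move at their own pace and stop on an object; the grip force is fixed at half the most. Time passes only in rows, so rows that do not move let the fingers close. It gives the time, the measured TCP pose, the force and the opening at its end, in the units of the state.
- ctrl.state(): the state, without advancing time (a new reading comes with each control period).
- cams.grab_frame(name): name is "side" or "top" or "wrist"; returns a dict with "frame" (384x512x3 uint8, blue, green, red), "z_map" (384x512 float32, mm along the optical axis (not along the pixel's ray), 0 where there is no reading), "fov_y" (degrees; the focal length in pixels is half the picture's height over the tangent of half this angle, whatever the lens; pixels are square), "cx", "cy" (the principal point, pixels), "R" (3x3) and "t" (3): a world point X has camera coordinates R X + t. Camera axes: x right, y down, z forward; pixel columns grow to the right and rows downward; lengths in mm; the calibration is good to about 2 mm. A picture is of the moment at which its call begins.
- workorder.finish_job(): hands the job in, once; it reports no verdict.
The state is a dict: "time": time; "joints": joint angles; "joint_velocities": joint speeds; "tau": joint torques, N m; "eef_pos": TCP position; "orientation": TCP orientation; "wrist_force": force on the tool from outside, world axes, zero at the start; "moment": the same for the moment, N m; "finger_gap": finger opening in mm.
Only numpy, scipy, OpenCV 4.12 (cv2) and the standard library are available. Lean on these libraries where they do the work, as an engineer would, in place of code of your own. Each camera call takes 0.05 s, during which the arm holds its last target.

### The job

Lift the red tote with its round necked blanks by its handle, carry it level, without tipping it, and set it down square on the green loading mat. Then put every blank neck-up into a nest of the die, one to a nest and flat on the nest floor; once all are in, push the orange-handled gap gauge from its wooden rack down into the die's yellow slot block, fully home on its shoulder, and leave it there. Finish with the empty tote carried back, level, and set square on the blue stock mat; leave the bottle, spray can and brush where they stand.

Things in the scene. Friction and masses are not known exactly. Their poses are not given: they have to be found in the camera images.
- tote: Red open tote, 160 (x) x 190 (y) mm, walls and cross dividers 18 mm high and 4 mm thick, making 2 x 2 pockets; floor 4 mm thick. Handle: black upright plate in the middle, 12 mm thick (x), 40 mm long (y), its top 75 mm above the tote's underside; grip it across x with the tool at about 52 mm. Mass about 0.4 kg empty, 0.85 kg full. Origin: centre of the underside; z up.
- stock_mat: Blue mat, 190 (x) x 220 (y) x 4 mm, fixed to the bench; the tote stands on it at the start, its sides along the mat's. Origin: centre of the underside.
- loading_mat: Green mat, 190 (x) x 220 (y) x 4 mm, fixed to the bench. Origin: centre of the underside.
- die: Dark steel forming die, fixed: block 170 x 170 x 50 mm high centred on its origin, with four round nests 68 mm wide and 10 mm deep at x, y = +-42 mm; at its +x end (x = 85 to 121 mm) a yellow slot block 84 mm wide (y), also 50 mm high. Origin: centre of the 170 mm block's underside; z up.
- slot (a point): Middle of the slot's mouth, on the top of the yellow block (50 mm above the bench). The slot goes straight down through the block; it is 43 mm long along the die's y and 9 mm wide along its x.
- rack: Light wooden rack for the gauge, fixed, 44 x 84 x 45 mm high; slot 11 (x) x 47 (y) mm right through from the top. Origin: centre of the underside.
- gauge: Flat gap gauge standing in the rack: steel blade 6 mm thick (x), 40 mm wide (y), reaching from z = 0 to 42 mm (the lowest 6 mm is narrower, 4 x 35 mm); shoulder 18 x 60 mm from z = 42 to 50 mm that rests on the block; orange handle 14 mm thick (x), 30 mm wide (y), z = 50 to 105 mm. Origin: middle of the blade's lower end; z up. Mass 0.15 kg.
- spray_can: Bystander: black spray can with a yellow band, 52 mm wide, 150 mm high. Origin: centre of the underside.
- oil_bottle: Bystander: amber bottle with a white cap, 60 mm wide, 140 mm high. Origin: centre of the underside.
- wire_brush: Bystander: hand brush about 180 mm long lying on the bench. Origin: on its underside.
- blank0: Aluminium blank, 0.11 kg: round flange 64 mm wide and 10 mm thick (lower edge bevelled 3 mm) with a central neck 22 mm wide that reaches 54 mm above the underside; starts in a tote pocket; may be absent. Origin: centre of the underside; z up along the neck.
- blank1: Aluminium blank, 0.11 kg: round flange 64 mm wide and 10 mm thick (lower edge bevelled 3 mm) with a central neck 22 mm wide that reaches 54 mm above the underside; starts in a tote pocket; may be absent. Origin: centre of the underside; z up along the neck.
- blank2: Aluminium blank, 0.11 kg: round flange 64 mm wide and 10 mm thick (lower edge bevelled 3 mm) with a central neck 22 mm wide that reaches 54 mm above the underside; starts in a tote pocket; may be absent. Origin: centre of the underside; z up along the neck.
- blank3: Aluminium blank, 0.11 kg: round flange 64 mm wide and 10 mm thick (lower edge bevelled 3 mm) with a central neck 22 mm wide that reaches 54 mm above the underside; starts in a tote pocket; may be absent. Origin: centre of the underside; z up along the neck.
- nest0 (a point): Centre of the floor of a nest in the die: round, 68 mm wide, 10 mm deep, floor 40 mm above the bench.
- nest1 (a point): Centre of the floor of a nest in the die: round, 68 mm wide, 10 mm deep, floor 40 mm above the bench.
- nest2 (a point): Centre of the floor of a nest in the die: round, 68 mm wide, 10 mm deep, floor 40 mm above the bench.
- nest3 (a point): Centre of the floor of a nest in the die: round, 68 mm wide, 10 mm deep, floor 40 mm above the bench.
Things that resemble listed ones, but are neither listed nor needed, are in the scene too. Leave any white look-alike of the gauge alone.

How it is judged:
By the outcome, as a careful person would: the job done as asked, in the order asked, and still so for the second after the job is handed in, with the robot touching nothing.
Of blank0, blank1, blank2, blank3 only 2 to 4 are there at a start; the rules pass over those that are not, and their reading is None.
At some moment in a run one of tote may be knocked a few centimetres aside while the robot is not near it.
Once in a run the grip may slacken for a moment while it holds something.
It also fails if it takes over 210 s, if anything falls off the work surface, if the arm or the gripper's body presses on something with over 40 N, if the wrist force passes 120 N, or if a joint passes its speed limit or range.

## Working session

There is one attempt and no reset: what is moved stays moved. The work goes in short steps, Python scripts to look and compute and a shell command to move; the robot and the scene stay as the last step left them, time stands still between calls to the robot, and variables do not carry over. Pictures are saved under pics/ and viewed, and the job is handed in when it is done.

```bash
mkdir -p pics; ls
cat > h.py <<'E'
import numpy as np, cv2
from bench import ctrl, cams, workorder
def grab(n,save=None):
    d=cams.grab_frame(n)
    if save: cv2.imwrite('pics/%s.png'%save,d['frame'])
    return d
def world(d):
    z=d['z_map']; h,w=z.shape; f=h/2/np.tan(np.radians(d['fov_y'])/2)
    u,v=np.meshgrid(np.arange(w),np.arange(h))
    P=np.stack([(u-d['cx'])/f*z,(v-d['cy'])/f*z,z],-1)
    W=(P-np.array(d['t']))@np.array(d['R'])
    W[z<=0]=np.nan
    return W
E
python3 - <<'E'
from h import *
for n in ['top','side','wrist']:
    d=grab(n,n+'0'); print(n,d['fov_y'],d['cx'],d['cy'],np.round(d['R'],3).tolist(),np.round(d['t'],1))
print(ctrl.state(),ctrl.tcp_to_grasp)
E
```

```text
pics
top 57.85174708707519 260.58955598233825 191.21456930894405 [[0.008, -1.0, 0.004], [-0.986, -0.008, -0.168], [0.168, -0.003, -0.986]] [  -4.8  585.7 1022.2]
side 52.23167393613569 254.6415026965932 194.17746026833007 [[-0.789, -0.614, -0.023], [-0.29, 0.405, -0.867], [0.541, -0.678, -0.497]] [472.4 209.4 843.7]
wrist 63.512740991621214 253.49400424648513 189.2773966634374 [[-0.374, 0.927, 0.002], [0.883, 0.355, 0.306], [0.283, 0.116, -0.952]] [548.2 -40.3 379.1]
{'time': 0.15, 'joints': array([-9.03436263e-01,  2.55633415e-01,  1.07307058e-01, -3.04853839e-04,
       -1.42394283e+00, -2.84591370e-01]), 'joint_velocities': array([-0.00031563, -0.00091875,  0.00456617,  0.00249953,  0.00081818,
        0.00129014]), 'tau': array([-7.90580234e-04, -3.86939442e+01,  2.38080525e+01,  5.36658391e+00,
       -4.56294569e-03, -5.20688175e-06]), 'eef_pos': array([ 205.30218186, -509.83948756,  230.60138236]), 'orientation': array([ 5.59710193e-01,  8.28688080e-01,  3.67859344e-04, -6.55547304e-04]), 'wrist_force': array([ 0.6035101 , -0.34929427, -0.52675365]), 'moment': array([ 0.013654  ,  0.03734883, -0.01593857]), 'finger_gap': 85.31850138959558} 18.700000000000003
```

View pics/top0.png

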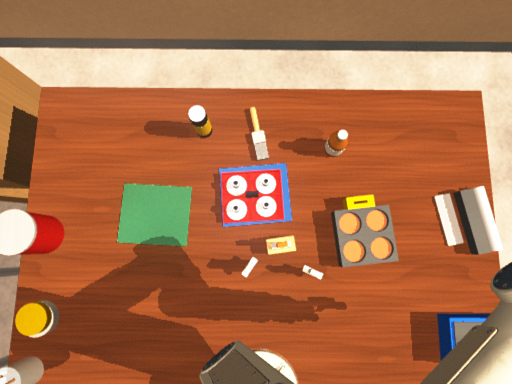

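View pics/side0.png

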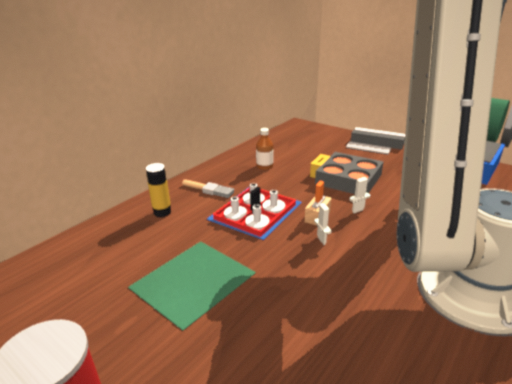

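View pics/wrist0.png

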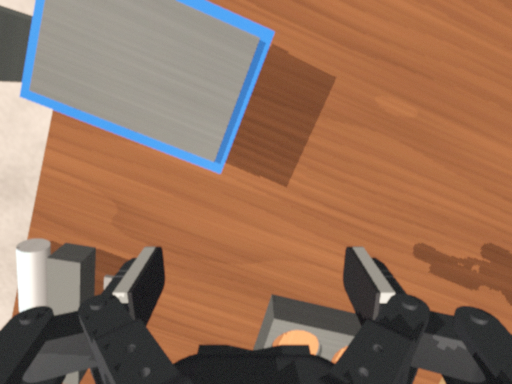

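The top view shows the tote at about (255,194) with four blanks, the green mat at (155,214), the die at (365,235) with its slot block at (360,202), and the rack with the orange gauge at (281,245). There are white look-alikes at (250,267) and (313,272). Next I measure poses.

```bash
cat >> h.py <<'E'
def hsv(d): return cv2.cvtColor(d['frame'],cv2.COLOR_BGR2HSV)
def mask(d,lo,hi,roi=None):
    m=cv2.inRange(hsv(d),np.array(lo),np.array(hi))>0
    if roi:
        k=np.zeros_like(m); u0,v0,u1,v1=roi; k[v0:v1,u0:u1]=1; m&=k
    return m
def rect(P):
    r=cv2.minAreaRect(P[:,:2].astype(np.float32)); return np.round(r[0],1),np.round(r[1],1),round(r[2],1)
E
python3 - <<'E'
from h import *
d=grab('top'); W=world(d); H=hsv(d)
cv2.imwrite('pics/topbig.png',cv2.resize(d['frame'][140:300,110:410],(800,427),interpolation=cv2.INTER_CUBIC))
def show(n,m,zlo=-20,zhi=300):
    P=W[m]; P=P[np.isfinite(P[:,0])&(P[:,2]>zlo)&(P[:,2]<zhi)]
    print(n,len(P),'rect',rect(P),'mean',P.mean(0).round(1),'z',np.percentile(P[:,2],[5,50,95]).round(1))
show('green',mask(d,(60,80,40),(90,255,255),(100,170,210,260)))
show('blue',mask(d,(100,100,60),(125,255,255),(200,150,310,240)))
show('red',mask(d,(0,200,100),(4,255,255),(215,160,295,230))|mask(d,(174,200,100),(180,255,255),(215,160,295,230)))
z=W[...,2]
roi=np.zeros(z.shape,bool); roi[190:275,325:405]=1
show('die',roi&(z>44)&(z<60))
show('dieyel',mask(d,(22,150,100),(35,255,255),(340,190,385,215)),40,60)
roi=np.zeros(z.shape,bool); roi[225:262,255:305]=1
show('rack',roi&(z>38)&(z<48)); show('gauge',roi&(z>80)); show('shoulder',roi&(z>49)&(z<70))
print(np.sort(z[roi])[-30:].round())
roi=np.zeros(z.shape,bool); roi[160:230,215:295]=1
m=(roi&(z>46)).astype(np.uint8); n,l=cv2.connectedComponents(m)
for i in range(1,n):
    P=W[l==i]; print(len(P),P.mean(0).round(1),rect(P))
roi=np.zeros(z.shape,bool); roi[280:,:]=0; roi[250:285,230:330]=1
m=(roi&(z>30)).astype(np.uint8); n,l=cv2.connectedComponents(m)
for i in range(1,n):
    P=W[l==i]; print('white',len(P),P.mean(0).round(1),P[:,2].max(),rect(P))
E
```

```text
green 3920 rect (array([518.1, 336. ]), array([218. , 185.7]), 87.2) mean [516.7 336.2   4.3] z [1.1 4.3 7.7]
blue 693 rect (array([584.,  19.]), array([187.7, 218.2]), 5.4) mean [598.5 -23.5   4.5] z [1.4 4.5 7.7]
red 609 rect (array([576.5,  27.3]), array([154.3, 183.7]), 4.2) mean [585.9   7.1  11.3] z [ 5.6  9.4 22.4]
die 2074 rect (array([ 470.8, -316.1]), array([206.1, 172. ]), 6.8) mean [ 466.5 -315.9   50.2] z [45.4 50.3 53.8]
dieyel 293 rect (array([ 555. , -306.2]), array([36.7, 85.2]), 6.8) mean [ 554.8 -305.2   50.6] z [47.  50.6 54.1]
rack 265 rect (array([417.7, -44.1]), array([ 50.7, 123.6]), 14.9) mean [422.  -61.1  45. ] z [42.  45.3 47.5]
gauge 53 rect (array([422.8, -61.9]), array([14.1, 28.8]), 0.8) mean [422.6 -61.1 108.3] z [105.3 108.2 111.7]
shoulder 79 rect (array([417.9, -32.5]), array([ 41.8, 118.3]), 21.8) mean [420.9 -54.4  53.1] z [49.5 52.8 57.4]
[108. 109. 109. 109. 109. 109. 109. 109. 109. 110. 110. 110. 110. 111.
 111. 111. 111. 111. 112. 112. 112. 113.  nan  nan  nan  nan  nan  nan
  nan  nan]
42 [615.  -14.1  61.5] (array([615.4, -13.3]), array([19.4, 18.4]), 1.0)
43 [607.9  77.6  61.3] (array([608.2,  77.4]), array([18.9, 21. ]), 51.1)
76 [574.7  28.   74. ] (array([575.4,  27.5]), array([12.3, 39.4]), 0.9)
44 [542.1 -16.4  61.6] (array([543.2, -16.7]), array([21.1, 18.3]), 0.3)
42 [531.7  76.4  62.4] (array([531.3,  77. ]), array([18.2, 18.1]), 89.5)
white 75 [404.  -53.6  45.4] 50.45615266631963 (array([401.5, -64.5]), array([11.9, 81.4]), 0.5)
white 122 [358.2  32.1  74.6] 108.16272894795645 (array([357.4,  32.6]), array([17.8, 59.4]), 55.3)
white 128 [ 345.  -150.6   76.1] 108.5219526795513 (array([ 343.2, -155.1]), array([60.5, 17.8]), 65.9)
```

View pics/topbig.png

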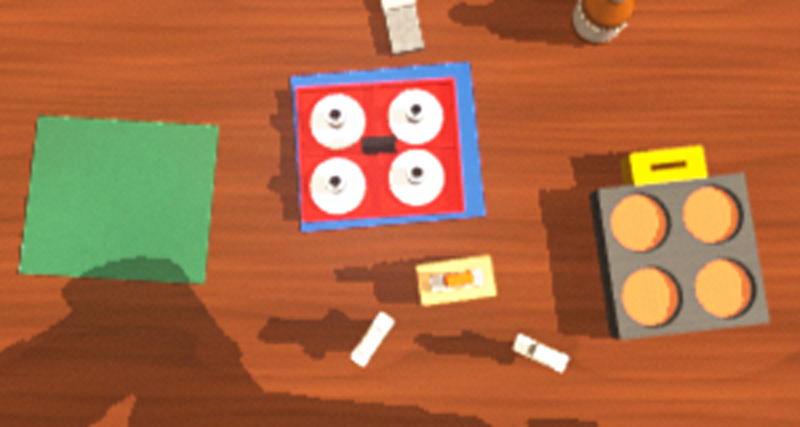

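```bash
cat >> h.py <<'E'
def rp(d,uv,z):
    uv=np.atleast_2d(np.array(uv,float)); h=d['z_map'].shape[0]; f=h/2/np.tan(np.radians(d['fov_y'])/2)
    R=np.array(d['R']); t=np.array(d['t']); C=-R.T@t
    r=np.c_[(uv[:,0]-d['cx'])/f,(uv[:,1]-d['cy'])/f,np.ones(len(uv))]@R
    return C+r*((z-C[2])/r[:,2])[:,None]
def px(m):
    v,u=np.nonzero(m); return np.c_[u,v]
def pose():
    from scipy.spatial.transform import Rotation as Ro
    s=ctrl.state(); R=Ro.from_quat(s['orientation']).as_matrix()
    return s,R,np.degrees(np.arctan2(R[1,0],R[0,0]))
def plan(x,y,z,h):
    s,R,hh=pose(); dv=np.array([x,y,z])-s['eef_pos']; L=R.T@dv
    turn=-((h-hh+180)%360-180)
    print('t %.2f at'%s['time'],s['eef_pos'].round(1),'head %.1f tilt %.2f'%(hh,np.degrees(np.arccos(-R[2,2]))),'shift',L.round(1),'turn %.1f'%turn,'gap %.1f'%s['finger_gap'],'F',s['wrist_force'].round(1),'j',np.degrees(s['joints']).round(0))
    print('rows>=',np.linalg.norm(L)/41.7,abs(turn)/7.16)
E
python3 - <<'E'
from h import *
d=grab('top')
g=px(mask(d,(60,80,40),(90,255,255),(100,170,210,260))); print('green',rect(rp(d,g,4)))
y=mask(d,(22,150,100),(35,255,255),(340,190,385,215)); P=rp(d,px(y),50); print('yel',rect(P))
r=mask(d,(0,200,100),(4,255,255),(215,160,295,230))|mask(d,(174,200,100),(180,255,255),(215,160,295,230)); print('red z22',rect(rp(d,px(r),22)))
b=mask(d,(100,100,60),(125,255,255),(200,150,310,240)); print('blue',rect(rp(d,px(b),4)))
print('C wrist',(lambda e:-np.array(e['R']).T@np.array(e['t']))(grab('wrist')).round(1))
plan(480,28,230,185)
E
```

```text
green (array([517.8, 336.3]), array([216.5, 185. ]), 87.2)
yel (array([ 555.8, -305.5]), array([38.2, 86.6]), 6.8)
red z22 (array([576.8,  27.2]), array([154.6, 183.6]), 4.1)
blue (array([583.7,  18.9]), array([187.8, 218. ]), 5.5)
C wrist [ 133.3 -538.4  372.4]
t 0.30 at [ 205.4 -510.   231. ] head 111.9 tilt 0.04 shift [396.5 455.7   1.2] turn -73.1 gap 85.7 F [-0.4 -0.2  0.6] j [-52.  15.   6.  -0. -82. -16.]
rows>= 14.485802182446397 10.204792536447943
```

```bash
python3 -m pendant '[[[22,25,0],0,-1],[[22,25,0],0,-1],[[22,25,0],0,-1],[[22,25,0],0,-1],[[22,25,0],0,-1],[[22,25,0],0,-1],[[22,25,0],0,-1],[[22,25,0],0,-1],[[22,25,0],0,-1]]'; python3 -m pendant '[[[22,25,0],0,-1],[[22,25,0],0,-1],[[22,25,0],0,-1],[[22,25,0],0,-1],[[22,25,0],0,-1],[[22,25,0],0,-1],[[22,25,0],0,-1],[[22,25,0],0,-1],[[22,25,0],0,-1]]' ; python3 -m pendant '[[[0,0,0],-7,-1],[[0,0,0],-7,-1],[[0,0,0],-7,-1],[[0,0,0],-7,-1],[[0,0,0],-7,-1],[[0,0,0],-7,-1],[[0,0,0],-7,-1],[[0,0,0],-7,-1],[[0,0,0],-7,-1],[[0,0,0],-7,-1],[[0,0,0],-3,-1],[[0,0,0],0,-1]]'
python3 - <<'E'
from h import *
grab('wrist','w1'); grab('top','t1'); plan(575.5,27.5,230,185)
E
```

```text
time: 1.05
eef_pos: [340.5, -241.0, 231.5]
orientation: [0.56, 0.829, 0.0, 0.0]
wrist_force: [0.8, -0.2, -0.4]
finger_gap: 85.2
time: 1.8
eef_pos: [475.3, 26.9, 231.4]
orientation: [0.56, 0.829, 0.0, 0.0]
wrist_force: [0.8, -0.6, -0.5]
finger_gap: 85.2
time: 2.8
eef_pos: [474.9, 25.2, 231.2]
orientation: [-0.044, 0.999, 0.0, -0.0]
wrist_force: [0.5, -0.3, -0.3]
finger_gap: 85.5
t 2.90 at [474.9  25.2 231.3] head -175.2 tilt 0.00 shift [-100.4   -6.2    1.2] turn -0.2 gap 85.8 F [-0.3 -0.2  0.2] j [ 22.   6.  -4.  -0. -80. -17.]
rows>= 2.4125275303678686 0.025974010399753923
```

View pics/w1.png

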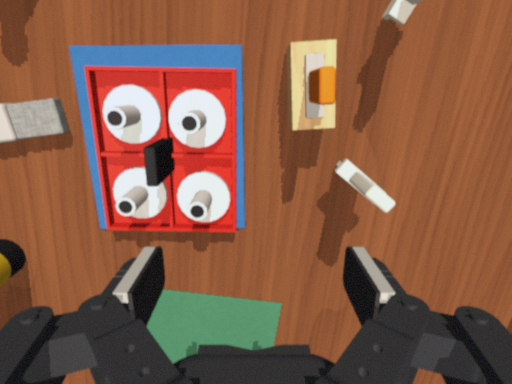

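The wrist view shows the tote with its handle top at about (158,160) and all four blanks. The rack is at (314,85) with the orange gauge handle at (325,85).

```bash
cat >> h.py <<'E'
def redm(d,roi=None): return mask(d,(0,180,70),(5,255,255),roi)|mask(d,(172,180,70),(180,255,255),roi)
def hgt(d,zlo,zhi,roi):
    W=world(d); u0,v0,u1,v1=roi; m=np.zeros(W.shape[:2],bool); m[v0:v1,u0:u1]=1
    return m&(W[...,2]>zlo)&(W[...,2]<zhi)
E
python3 - <<'E'
from h import *
d=grab('wrist'); W=world(d)
r=redm(d,(70,50,250,250)); n,l,s,c=cv2.connectedComponentsWithStats(r.astype(np.uint8)); 
print('tote', rect(rp(d,px(r),22)))
b=mask(d,(100,100,60),(125,255,255),(60,30,260,245)); print('blue',rect(rp(d,px(b),4)))
m=hgt(d,70,90,(130,120,190,200)); print('handle',m.sum(),rect(rp(d,px(m),79)), np.nanmedian(W[m][:,2]))
m=mask(d,(8,180,150),(16,255,255),(295,50,345,120)); z=W[...,2]; print('orange',rect(rp(d,px(m&(z>95)),107)),np.nanmedian(W[m&(z>95)][:,2]))
m=hgt(d,38,48,(280,30,350,140)); print('rack',rect(rp(d,px(m),45)))
m=hgt(d,50,66,(75,55,250,230)).astype(np.uint8); m=cv2.erode(m,np.ones((2,2)))
n,l=cv2.connectedComponents(m)
for i in range(1,n):
    if (l==i).sum()>60: print((l==i).sum(),W[l==i].mean(0).round(1),cv2.minEnclosingCircle(px(l==i).astype(np.float32)))
E
```

```text
tote (array([575.6,  29.9]), array([158.8, 189.1]), 4.2)
blue (array([582.8,  19.7]), array([187.6, 216.5]), 5.4)
handle 559 (array([574.7,  27.5]), array([13.9, 39.9]), 4.6) 77.6766645765435
orange (array([423.3, -59.9]), array([13.6, 27.2]), 8.5) 106.27871470201225
rack (array([423.3, -59.9]), array([44.5, 83.7]), 8.5)
407 [613.9 -13.4  60.3] ((117.0, 119.0), 12.649210929870605)
363 [541.7 -14.8  60.8] ((190.3297882080078, 123.22340393066406), 11.02565860748291)
130 [571.3  25.2  57.3] ((158.0, 162.5), 18.927593231201172)
329 [607.2  78.5  60.2] ((128.0, 206.5), 11.10190200805664)
303 [531.1  76.9  60.4] ((198.5, 210.0), 10.30786418914795)
```

```bash
python3 -m pendant '[[[-30,-2,0],0,-1],[[-30,-2,0],0,-1],[[-30,-2,0],0,-1],[[-10,0,10],0,-1],[[0,0,30],0,-1],[[0,0,30],0,-1],[[0,0,30],0,-1],[[0,0,30],0,-1],[[0,0,20],0,-1],[[0,0,15],0,-1],[[0,0,12],0,-1],[[0,0,0],0,-1]]'; python3 -m pendant '[[[0,0,0],0,1],[[0,0,0],0,1],[[0,0,0],0,1],[[0,0,0],0,1],[[0,0,0],0,1],[[0,0,0],0,1],[[0,0,0],0,1],[[0,0,0],0,1],[[0,0,0],0,1],[[0,0,0],0,1]]'
python3 - <<'E'
from h import *
plan(518,336,56,177.2); grab('side','s1')
E
```

```text
time: 3.95
eef_pos: [572.7, 27.5, 51.1]
orientation: [-0.042, 0.999, -0.0, -0.003]
wrist_force: [-1.1, -0.4, -0.6]
finger_gap: 85.0
time: 4.78
eef_pos: [575.7, 28.0, 55.0]
orientation: [-0.043, 0.999, 0.0, 0.001]
wrist_force: [-0.2, 0.7, 6.0]
finger_gap: 10.7
t 4.78 at [575.7  28.   55. ] head -175.1 tilt 0.08 shift [ 31.  311.8  -1. ] turn 7.7 gap 10.7 F [-0.2  0.7  6. ] j [ 18.  24.  -7.   0. -59. -13.]
rows>= 7.51500017758362 1.0805618547201308
```

View pics/s1.png

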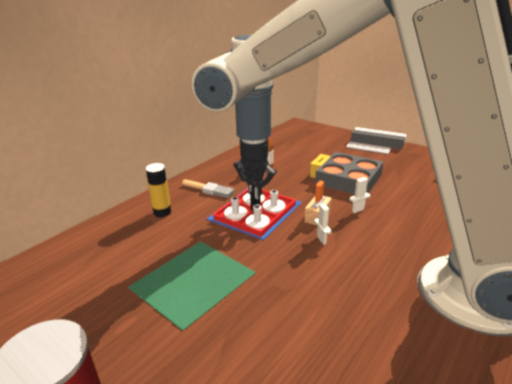

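The gripper has closed on the handle (gap 10.7), and the tote at about (255,210) is still level. I lift gently.

```bash
python3 -m pendant '[[[0,0,-2],0,1],[[0,0,-4],0,1],[[0,0,-6],0,1],[[0,0,-8],0,1],[[0,0,-10],0,1],[[0,0,-10],0,1],[[0,0,-8],0,1],[[0,0,-6],0,1],[[0,0,-4],0,1],[[0,0,-2],0,1],[[0,0,0],0,1],[[0,0,0],0,1]]'
python3 - <<'E'
from h import *
d=grab('wrist','w2'); plan(518,336,116,177.2); grab('side','s2')
E
```

```text
time: 5.83
eef_pos: [574.8, 27.9, 113.9]
orientation: [-0.043, 0.999, 0.0, -0.0]
wrist_force: [0.6, -0.5, -9.7]
finger_gap: 10.8
t 5.88 at [574.7  27.9 113.7] head -175.1 tilt 0.06 shift [ 30.  311.9  -2.2] turn 7.7 gap 10.7 F [-0.3 -0.1 -9.3] j [ 18.  21.  -2.  -0. -67. -13.]
rows>= 7.513968188940086 1.0793326399713778
```

View pics/s2.png

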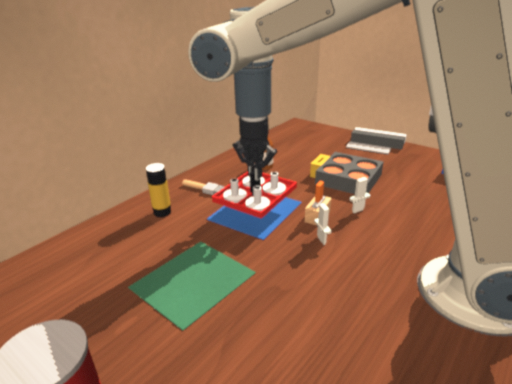

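View pics/w2.png

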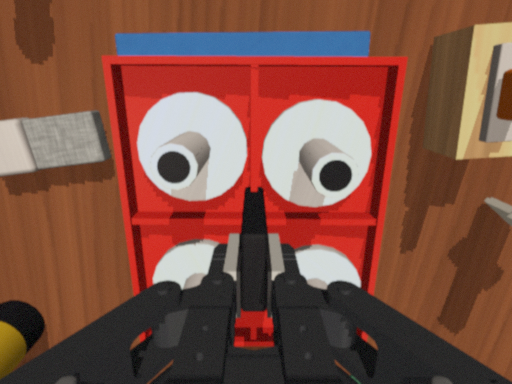

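```bash
python3 -m pendant '[[[0,5,0],0,1],[[1,12,0],0,1],[[2,20,0],0,1],[[3,28,0],0,1],[[3,32,0],0,1],[[3,32,0],0,1],[[3,32,0],0,1]]'; python3 -m pendant '[[[3,32,0],0,1],[[3,32,0],0,1],[[3,30,0],0,1],[[3,25,0],0,1],[[2,17,0],1,1],[[1,10,0],1,1],[[0,5,0],1.5,1],[[0,0,0],1.5,1],[[0,0,0],1.5,1],[[0,0,0],1.2,1],[[0,0,0],0,1],[[0,0,0],0,1]]'
python3 - <<'E'
from h import *
plan(518,336,58,177.2); grab('side','s3')
d=grab('wrist','w3');
E
```

```text
time: 6.52
eef_pos: [545.5, 189.2, 114.2]
orientation: [-0.043, 0.999, 0.0, -0.0]
wrist_force: [0.7, -0.1, -7.8]
finger_gap: 11.0
time: 7.52
eef_pos: [518.4, 336.5, 114.1]
orientation: [0.024, 1.0, -0.0, -0.0]
wrist_force: [-0.7, -0.0, -8.9]
finger_gap: 10.5
t 7.52 at [518.4 336.5 114.1] head 177.3 tilt 0.02 shift [ 0.4 -0.5 56.1] turn 0.1 gap 10.5 F [-0.7 -0.  -8.9] j [ 47.  25.   5.  -0. -69. -50.]
rows>= 1.3452836612324146 0.010847870637475322
```

View pics/s3.png

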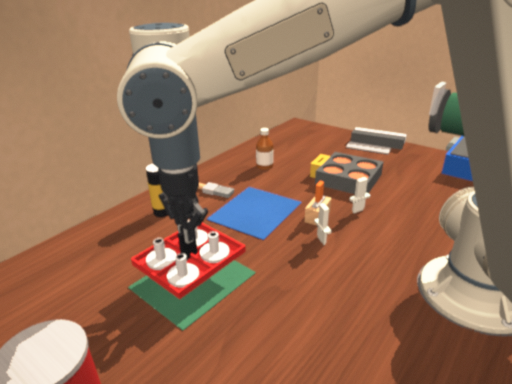

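View pics/w3.png

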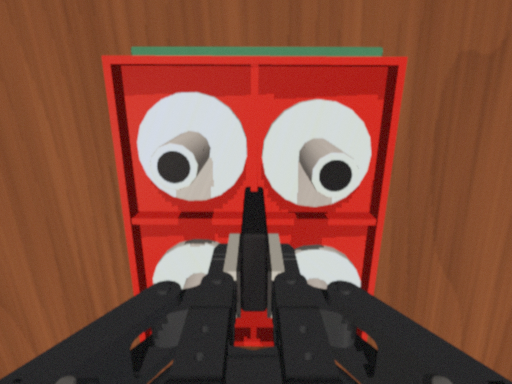

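The tote hangs level and square over the green mat (wrist view: red edge parallel to the mat edge at row 50). I lower it.

```bash
python3 -m pendant '[[[0,0,4],0,1],[[0,0,8],0,1],[[0,0,10],0,1],[[0,0,10],0,1],[[0,0,10],0,1],[[0,0,7],0,1],[[0,0,4],0,1],[[0,0,2],0,1],[[0,0,2],0,1],[[0,0,1],0,1],[[0,0,0],0,1],[[0,0,0],0,1]]'
python3 - <<'E'
from h import *
plan(518,336,55,177.2)
E
```

```text
time: 8.62
eef_pos: [519.0, 336.4, 56.7]
orientation: [0.024, 1.0, 0.0, 0.0]
wrist_force: [-0.6, -0.4, -8.4]
finger_gap: 11.0
t 8.62 at [519.  336.4  56.7] head 177.2 tilt 0.05 shift [ 1.  -0.4  1.7] turn 0.0 gap 11.0 F [-0.6 -0.4 -8.4] j [ 47.  28.  -0.   0. -62. -50.]
rows>= 0.048150291043168626 0.005453807380100969
```

```bash
python3 -m pendant '[[[0,0,1],0,1],[[0,0,1],0,1],[[0,0,0],0,1]]'; python3 -m pendant '[[[0,0,0],0,0.6],[[0,0,0],0,0.6],[[0,0,0],0,0.2],[[0,0,0],0,0.2],[[0,0,0],0,-0.3],[[0,0,0],0,-0.3],[[0,0,0],0,-0.3]]'
```

```text
time: 8.87
eef_pos: [519.1, 336.4, 55.1]
orientation: [0.024, 1.0, 0.0, 0.001]
wrist_force: [-0.5, -0.7, -4.8]
finger_gap: 11.0
time: 9.45
eef_pos: [518.8, 336.2, 54.4]
orientation: [0.024, 1.0, 0.0, 0.0]
wrist_force: [-0.1, -1.0, -0.3]
finger_gap: 55.8
```

```bash
python3 -m pendant '[[[0,0,-15],0,-0.3],[[0,0,-30],0,-0.3],[[0,0,-35],0,-0.3],[[0,0,-35],0,-0.3],[[0,0,-35],0,-0.3],[[0,0,-20],0,-0.3],[[0,0,0],0,-0.3]]'
python3 - <<'E'
from h import *
d=grab('wrist','w4'); plan(518,336,230,177.2); grab('top','t4')
E
```

```text
time: 10.03
eef_pos: [520.9, 337.3, 230.6]
orientation: [0.024, 1.0, 0.003, 0.004]
wrist_force: [-0.1, 0.0, 0.7]
finger_gap: 55.7
t 10.08 at [519.8 337.  227.4] head 177.2 tilt 0.36 shift [ 1.8 -1.1 -2.6] turn 0.0 gap 55.5 F [ 0.5  0.1 -1. ] j [ 47.  22.  17.   0. -84. -50.]
rows>= 0.0792475040037569 0.004450092857573687
```

View pics/w4.png

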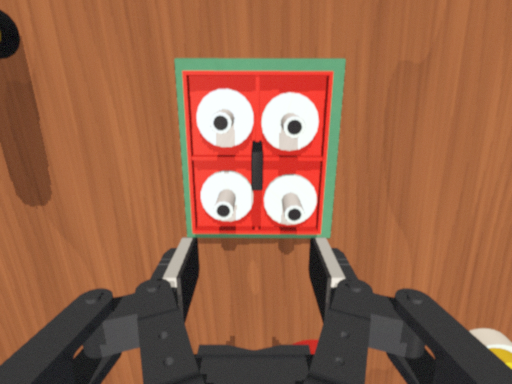

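View pics/t4.png

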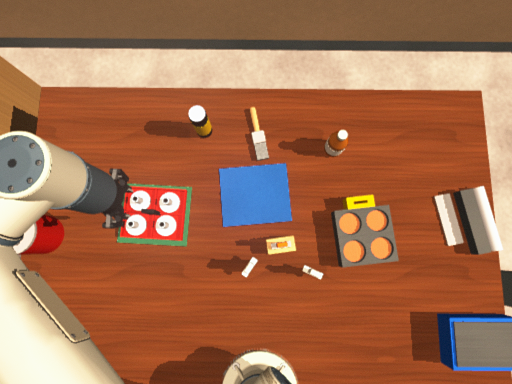

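The tote is square on the green mat. The wrist view shows four neck tops at about (220,122), (294,127), (223,210) and (294,213).

```bash
cat >> h.py <<'E'
def necks(d,zlo,zhi,ztop,roi=(0,0,512,384),mn=60):
    W=world(d); m=hgt(d,zlo,zhi,roi).astype(np.uint8)
    n,l,s,c=cv2.connectedComponentsWithStats(m); out=[]
    for i in range(1,n):
        if s[i,4]>mn:
            P=rp(d,px(l==i),ztop); out.append((s[i,4],c[i].round(0),P.mean(0).round(1),rect(P),np.nanmedian(W[l==i][:,2]).round(1)))
    return out
E
python3 - <<'E'
from h import *
d=grab('wrist')
for o in necks(d,57,68,62,(180,60,340,240)): print(o)
print('tote',rect(rp(d,px(redm(d,(175,55,345,240))),22)))
print('mat',rect(rp(d,px(mask(d,(60,80,40),(90,255,255),(165,50,355,245))),4)))
# flanges: white at low height
H=hsv(d);W=world(d)
m=(H[...,1]<60)&(H[...,2]>130)&(W[...,2]>8)&(W[...,2]<26); m[:60]=0;m[240:]=0;m[:,:180]=0;m[:,340:]=0
n,l,s,c=cv2.connectedComponentsWithStats(cv2.erode(m.astype(np.uint8),np.ones((2,2))))
for i in range(1,n):
    if s[i,4]>300: print('fl',s[i,4],cv2.minEnclosingCircle(rp(d,px(l==i),18)[:,:2].astype(np.float32)))
t=grab('top')
m=mask(t,(22,150,100),(35,255,255),(340,190,385,215)); y=rect(rp(t,px(m),50)); print(y)
m=hgt(t,44,57,(325,190,405,275))
print('die',rect(rp(t,px(m),50)))
plan(518,336,230,177.2)
E
```

```text
(np.int32(394), array([217., 125.]), array([553. , 290.4,  62. ]), (array([553.1, 290.6]), array([21. , 20.3]), 85.7), np.float64(61.1))
(np.int32(391), array([291., 129.]), array([481. , 297.8,  62. ]), (array([481. , 297.8]), array([20.9, 21. ]), 25.2), np.float64(61.1))
(np.int32(317), array([220., 213.]), array([557.6, 382.4,  62. ]), (array([557.8, 382.7]), array([21.8, 20.2]), 85.9), np.float64(61.1))
(np.int32(315), array([291., 217.]), array([481.9, 390.2,  62. ]), (array([481.6, 389.9]), array([21.9, 20.2]), 88.9), np.float64(61.1))
tote (array([519.4, 337.7]), array([189.2, 157.8]), 87.1)
mat (array([517.1, 337.5]), array([216.2, 186.3]), 87.1)
fl 1985 ((552.6080932617188, 291.0780944824219), 31.201324462890625)
fl 1974 ((480.3849182128906, 298.4737854003906), 31.349464416503906)
fl 1453 ((557.2208862304688, 383.1728210449219), 31.702178955078125)
fl 1439 ((480.48052978515625, 391.0525207519531), 31.88666534423828)
(array([ 555.4, -305.3]), array([37.7, 86.1]), 6.5)
die (array([ 470.7, -315.4]), array([206. , 171.7]), 6.9)
t 10.23 at [518.2 335.9 222.8] head 177.2 tilt 0.14 shift [ 0.2  0.1 -7.2] turn 0.0 gap 55.3 F [ 0.2  0.5 -0.2] j [ 47.  23.  16.  -0. -84. -50.]
rows>= 0.17157562759791764 0.004034958212633942
```

```bash
python3 -m pendant '[[[-12,-14,0],0,-0.3],[[-12,-15,10],0,-0.3],[[-13,-14,20],0,-0.3],[[0,0,30],0,-0.3],[[0,0,30],0,-0.3],[[0,0,30],0,-0.3],[[0,0,20],0,-0.3],[[0,0,15],0,-0.3],[[0,0,10],0,-0.3],[[0,0,0],0,-0.3],[[0,0,0],0,-0.3]]'
python3 - <<'E'
from h import *
plan(553,290.6,36,177.2)
d=grab('wrist','w5')
E
```

```text
time: 11.15
eef_pos: [553.4, 291.1, 58.8]
orientation: [0.024, 1.0, -0.001, -0.0]
wrist_force: [1.2, 0.8, 0.8]
finger_gap: 55.5
t 11.15 at [553.4 291.1  58.8] head 177.2 tilt 0.09 shift [ 0.4 -0.5 22.8] turn 0.0 gap 55.5 F [1.2 0.8 0.8] j [ 42.  29.   1.   0. -63. -45.]
rows>= 0.5468043912531043 0.0064248570785144
```

View pics/w5.png

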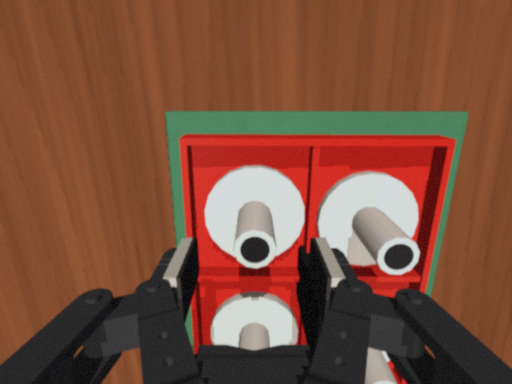

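Neck A at (255,248) is centred between the fingers. I go down and grip.

```bash
python3 -m pendant '[[[0,0,12],0,-0.3],[[0,0,10],0,-0.3],[[0,0,0],0,-0.3],[[0,0,0],0,1],[[0,0,0],0,1],[[0,0,0],0,1],[[0,0,0],0,1],[[0,0,0],0,1],[[0,0,0],0,1],[[0,0,0],0,1]]'; python3 -m pendant '[[[0,0,-5],0,1],[[0,0,-15],0,1],[[0,0,-25],0,1],[[0,0,-25],0,1],[[0,0,-15],0,1],[[0,0,-5],0,1],[[0,0,0],0,1]]'
python3 - <<'E'
from h import *
plan(500,0,126,177.2)
d=grab('wrist','w6');
E
```

```text
time: 12.03
eef_pos: [554.2, 291.8, 38.3]
orientation: [0.024, 1.0, 0.0, 0.001]
wrist_force: [-1.2, 0.4, 5.7]
finger_gap: 20.2
time: 12.62
eef_pos: [553.9, 291.8, 128.3]
orientation: [0.024, 1.0, 0.001, 0.001]
wrist_force: [-1.0, 0.1, -1.6]
finger_gap: 20.4
t 12.62 at [553.9 291.8 128.3] head 177.2 tilt 0.12 shift [  39.7 -294.1    1.7] turn 0.0 gap 20.4 F [-1.   0.1 -1.6] j [ 42.  26.   7.  -0. -71. -45.]
rows>= 7.11595380667935 0.003329022179808043
```

View pics/w6.png

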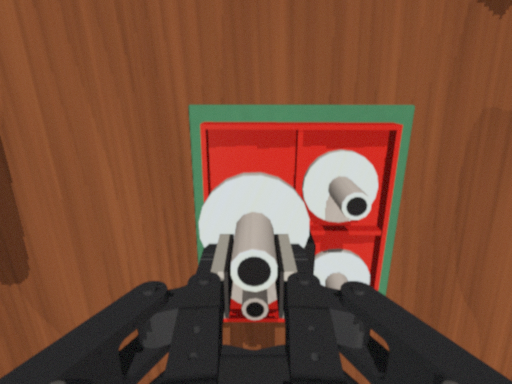

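```bash
python3 -m pendant '[[[0,-10,0],0,1],[[2,-24,0],0,1],[[2,-36,0],0,1],[[2,-38,0],0,1],[[2,-38,0],0,1],[[2,-38,0],0,1],[[2,-38,0],0,1]]';  python3 -m pendant '[[[3,-38,0],0,1],[[3,-38,0],0,1],[[3,-38,0],0,1],[[3,-38,0],0,1],[[3,-38,0],0,1],[[3,-32,0],0,1],[[3,-22,0],0,1],[[1,-8,0],0,1],[[0,0,0],0,1],[[0,0,0],0,1]]'
python3 - <<'E'
from h import *
plan(499.5,-354.3,120,177.2)
d=grab('wrist','w7');
E
```

```text
time: 13.25
eef_pos: [529.1, 67.9, 125.6]
orientation: [0.024, 1.0, -0.001, -0.002]
wrist_force: [0.3, -1.0, -0.8]
finger_gap: 20.0
time: 14.08
eef_pos: [495.9, -180.3, 126.2]
orientation: [0.025, 1.0, 0.0, -0.001]
wrist_force: [-0.2, -0.9, -2.2]
finger_gap: 19.7
t 14.08 at [ 495.9 -180.3  126.2] head 177.2 tilt 0.12 shift [ -12.2 -173.6    6. ] turn -0.0 gap 19.7 F [-0.2 -0.9 -2.2] j [ -3.  15.  -8.  -0. -66.   0.]
rows>= 4.176246022901808 0.004668724848714359
```

View pics/w7.png

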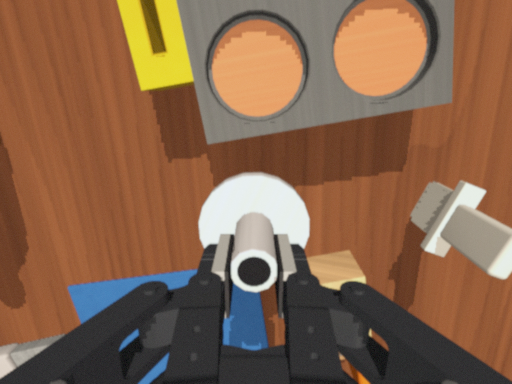

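```bash
cat >> h.py <<'E'
def nests(d,roi):
    H=hsv(d); g=d['frame'].astype(int).max(-1)
    m=np.zeros(g.shape,np.uint8); u0,v0,u1,v1=roi
    m[v0:v1,u0:u1]=((g<60)|((H[...,0]<20)&(H[...,1]>90)&(g>150)))[v0:v1,u0:u1]
    m=cv2.morphologyEx(m,cv2.MORPH_OPEN,np.ones((3,3)))
    n,l,s,c=cv2.connectedComponentsWithStats(m)
    for i in range(1,n):
        if s[i,4]>1500: 
            P=rp(d,px(l==i),50); print(s[i],cv2.minEnclosingCircle(P[:,:2].astype(np.float32)),P.mean(0).round(1),rect(P))
E
python3 - <<'E'
from h import *
d=grab('wrist')
nests(d,(200,0,445,128))
print('yel',rect(rp(d,px(mask(d,(22,150,100),(35,255,255),(100,0,200,100))),50)))
for zz in (60,100): 
    m=hgt(d,100-3,106,(190,160,320,250)); 
W=world(d); print('flange z',np.nanmedian(W[190:205,230:280,2]))
E
```

```text
[ 334    0   94   96 7170] ((410.2705383300781, -278.9275207519531), 29.792570114135742) [ 410.2 -279.5   50. ] (array([ 410.4, -277.6]), array([56.1, 59.5]), 87.3)
[ 212   19   92   97 6897] ((489.6513671875, -269.6100158691406), 29.890907287597656) [ 489.7 -270.6   50. ] (array([ 489.9, -269.4]), array([58.9, 59.1]), 46.0)
yel (array([ 553.1, -288.5]), array([36.1, 54.4]), 6.6)
flange z 105.11931880298216
```

```bash
python3 -m pendant '[[[-1,-15,0],0,1],[[-2,-30,0],0,1],[[-3,-36,0],0,1],[[-3,-36,0],0,1],[[-2,-30,5],0,1],[[-1,-20,10],0,1],[[0,-7,10],0,1],[[0,0,10],0,1],[[0,0,5],0,1],[[0,0,0],0,1],[[0,0,0],0,1]]'
python3 - <<'E'
from h import *
plan(499.5,-354.,70.3,177.2)
d=grab('wrist','w8');
E
```

```text
time: 15.1
eef_pos: [500.7, -353.4, 87.4]
orientation: [0.023, 1.0, 0.0, -0.0]
wrist_force: [0.6, -0.4, -0.6]
finger_gap: 19.8
t 15.10 at [ 500.7 -353.4   87.4] head 177.3 tilt 0.02 shift [ 1.1 -0.7 17.1] turn 0.1 gap 19.8 F [ 0.6 -0.4 -0.6] j [-21.  26.   1.   0. -65.  18.]
rows>= 0.41013846835617057 0.01944439677149368
```

View pics/w8.png

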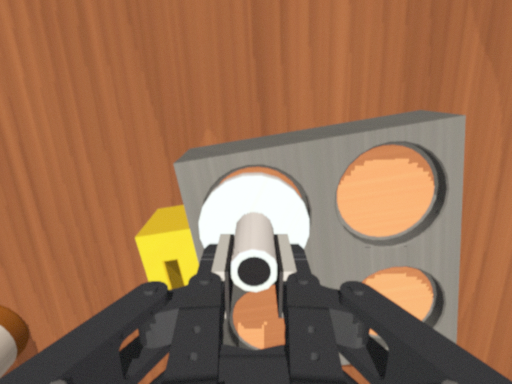

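The blank hangs over the nest at about (255,205), concentric within a millimetre or so. I lower it.

```bash
python3 -m pendant '[[[1,-0.6,5],0,1],[[0,0,5],0,1],[[0,0,3],0,1],[[0,0,2],0,1],[[0,0,1],0,1],[[0,0,1],0,1],[[0,0,0],0,1]]'
python3 - <<'E'
from h import *
plan(499.5,-354.,70.3,177.2)
E
```

```text
time: 15.73
eef_pos: [499.4, -355.0, 70.5]
orientation: [0.024, 1.0, 0.0, 0.0]
wrist_force: [0.2, 3.8, 1.0]
finger_gap: 19.9
t 15.73 at [ 499.4 -355.    70.5] head 177.2 tilt 0.03 shift [-0.1  1.   0.2] turn 0.0 gap 19.9 F [0.2 3.8 1. ] j [-21.  27.   0.  -0. -63.  18.]
rows>= 0.023296257358511218 0.005145613029768729
```

```bash
python3 -m pendant '[[[0,1,0.5],0,1],[[0,0,0.5],0,1],[[0,0,0],0,1]]'
```

```text
time: 15.98
eef_pos: [499.4, -354.8, 70.3]
orientation: [0.024, 1.0, -0.001, 0.0]
wrist_force: [-0.6, 2.5, 6.3]
finger_gap: 20.2
```

Firm contact at 70.3, the expected height. I release, rise and look.

```bash
python3 -m pendant '[[[0,0,0],0,0.5],[[0,0,0],0,0.2],[[0,0,0],0,-0.3],[[0,0,0],0,-0.3],[[0,0,-20],0,-0.3],[[0,0,-35],0,-0.3],[[0,0,-40],0,-0.3],[[0,0,-30],0,-0.3],[[0,0,0],0,-0.3],[[0,0,0],0,-0.3]]'
python3 - <<'E'
from h import *
d=grab('wrist','w9'); plan(481,298,120,177.2)
for o in necks(d,86,103,94,mn=80): print(o)
W=world(d); m=hgt(d,44,66,(0,0,512,384)); H=hsv(d); m&=(H[...,1]<50)&(H[...,2]>170); print('flange z',np.nanpercentile(W[m][:,2],[10,50,90]),m.sum())
nests(d,(0,0,512,300))
E
```

```text
time: 16.82
eef_pos: [500.5, -354.9, 196.5]
orientation: [0.024, 1.0, -0.001, 0.002]
wrist_force: [0.2, 0.3, -1.9]
finger_gap: 55.8
t 16.87 at [ 499.6 -354.2  194.4] head 177.2 tilt 0.06 shift [ 50.2 650.5  74.5] turn 0.0 gap 55.7 F [ 0.7 -0.4 -1.1] j [-21.  22.  12.  -0. -79.  18.]
rows>= 15.748612171005774 0.002996060284829445
(np.int32(545), array([256., 185.]), array([ 499.6, -357.1,   94. ]), (array([ 499.6, -357.3]), array([22.4, 20.6]), 86.7), np.float64(93.1))
(np.int32(1411), array([ 24., 310.]), array([ 724.1, -244.2,   94. ]), (array([ 724.8, -241.4]), array([42.4, 58.7]), 9.1), np.float64(94.1))
flange z [48.01510699 49.19437758 57.99283351] 3538
[     0      0    512    300 112348] ((503.7892761230469, -296.1754150390625), 293.031005859375) [ 503.1 -396.2   50. ] (array([ 501., -358.]), array([289.9, 562. ]), 87.5)
[ 309  127   64   63 3161] ((418.88702392578125, -366.17205810546875), 30.249622344970703) [ 418.9 -366.9   50. ] (array([ 418.8, -366.1]), array([59.4, 59.8]), 0.4)
[ 318  209   59   53 2114] ((409.0906066894531, -285.6997985839844), 30.247194290161133) [ 406.4 -288.5   50. ] (array([ 405.2, -288.6]), array([49.8, 58.7]), 46.9)
[ 240  222   59   51 2375] ((489.6506042480469, -276.05596923828125), 30.45401954650879) [ 489.7 -276.3   50. ] (array([ 489.3, -275.5]), array([57.9, 60.2]), 87.4)
```

View pics/w9.png

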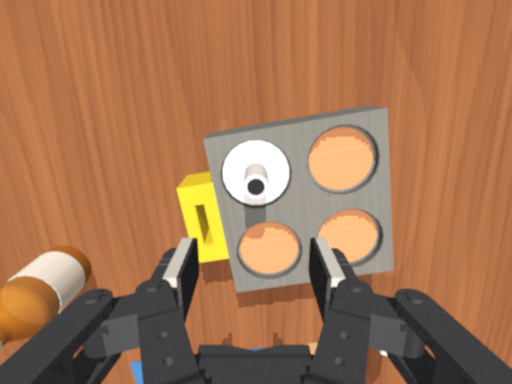

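Run:
```python
from h import *
d=grab('wrist')
for o in necks(d,86,103,94,(200,100,330,250),mn=80): print(o)
m=hgt(d,45,57,(175,95,400,295)); print('die+slot',rect(rp(d,px(m),50)))
H=hsv(d); g=((H[...,1]<60)&(H[...,2]>70)&(H[...,2]<125))
P=rp(d,px(m&g),50); print('die grey',rect(P))
y=mask(d,(22,150,100),(35,255,255),(170,160,240,270))&m; print('yel',rect(rp(d,px(y),50)))
print(pose()[0]['eef_pos'])
```

```text
(np.int32(556), array([254., 185.]), array([ 499.7, -357.2,   94. ]), (array([ 499.6, -357.2]), array([22.2, 21.2]), 87.3), np.float64(93.1))
die+slot (array([ 470.8, -315.2]), array([205.3, 170.1]), 6.9)
die grey (array([ 452.3, -313.1]), array([151.2, 160.9]), 6.8)
yel (array([ 555.1, -305.4]), array([35.5, 84.8]), 7.0)
[ 499.03413343 -353.94853964  193.16257663]
```

```bash
cat >> h.py <<'E'
def flange(d,ztop,zlo,zhi,roi,mn=400):
    H=hsv(d);W=world(d); m=(H[...,1]<60)&(H[...,2]>135)&hgt(d,zlo,zhi,roi)
    n,l,s,c=cv2.connectedComponentsWithStats(m.astype(np.uint8))
    for i in range(1,n):
        if s[i,4]>mn:
            Q=W[l==i]; A=np.c_[Q[:,:2]-Q[:,:2].mean(0),np.ones(len(Q))]; k=np.linalg.lstsq(A,Q[:,2],rcond=None)[0]
            e=cv2.fitEllipse(cv2.convexHull(px(l==i).astype(np.int32)))
            print('flange',s[i,4],c[i].round(),'ctr',rp(d,[e[0]],ztop).round(1),'ell',np.round(e[1],1),'z %.1f tilt %.1f deg'%(k[2],np.degrees(np.hypot(k[0],k[1]))))
E
python3 - <<'E'
from h import *
d=grab('wrist'); flange(d,50,42,60,(200,100,330,250))
E
```

```text
flange 9929 [268. 177.] ctr [[ 483.7 -346.1   50. ]] ell [140.7 178.4] z 49.0 tilt 0.1 deg
```

```bash
sed -i "s/(H\[...,2\]>135)/(H[...,2]>165)/" h.py
python3 - <<'E'
from h import *
d=grab('wrist'); flange(d,50,42,60,(218,130,298,210))
E
```

```text
flange 2963 [251. 166.] ctr [[ 502.5 -361.8   50. ]] ell [66.3 79.1] z 49.1 tilt 0.1 deg
```

Run:
```python
from h import *
d=grab('wrist'); cv2.imwrite('pics/w10.png',cv2.resize(d['frame'][100:300,170:400],None,fx=3.4,fy=3,interpolation=cv2.INTER_CUBIC))
```

```text
(no output)
```

View pics/w10.png

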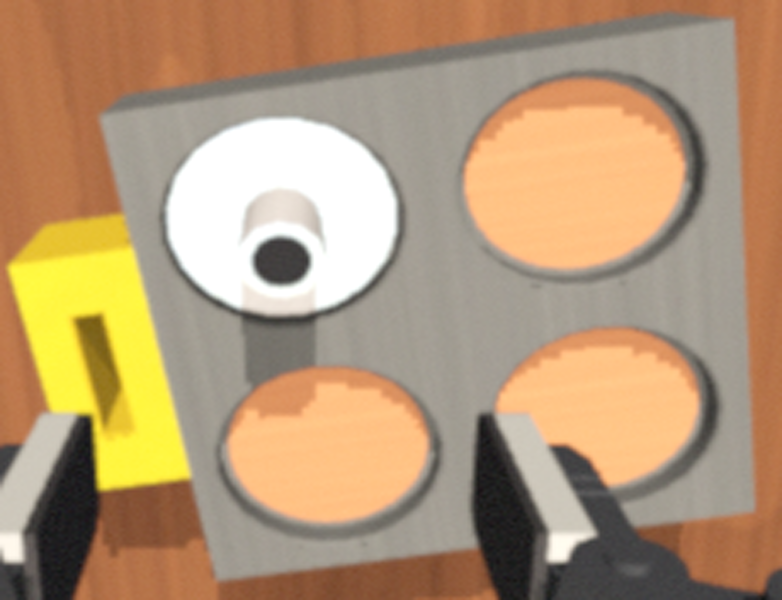

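Seated flat (tilt 0.1°), with an even gap ring. Next is blank B.

```bash
python3 -m pendant '[[[1,15,0],0,-0.3],[[2,30,0],0,-0.3],[[3,40,0],0,-0.3],[[3,40,0],0,-0.3],[[3,40,0],0,-0.3],[[3,40,0],0,-0.3],[[3,40,0],0,-0.3],[[3,40,0],0,-0.3],[[3,40,0],0,-0.3],[[3,40,0],0,-0.3]]'; python3 -m pendant '[[[3,40,0],0,-0.3],[[3,40,0],0,-0.3],[[3,40,0],0,-0.3],[[3,40,0],0,-0.3],[[3,40,15],0,-0.3],[[3,35,25],0,-0.3],[[3,30,30],0,-0.3],[[1,20,30],0,-0.3],[[0,0,10],0,-0.3],[[0,0,0],0,-0.3],[[0,0,0],0,-0.3]]'
python3 - <<'E'
from h import *
plan(481,298,37.5,177.2); d=grab('wrist','w11')
E
```

```text
time: 17.9
eef_pos: [489.2, 13.3, 193.7]
orientation: [0.024, 1.0, -0.0, -0.001]
wrist_force: [1.4, -0.5, -0.2]
finger_gap: 55.3
time: 18.82
eef_pos: [481.9, 293.7, 85.8]
orientation: [0.024, 1.0, -0.001, -0.0]
wrist_force: [-0.3, -0.3, 1.2]
finger_gap: 55.4
t 18.82 at [481.9 293.7  85.8] head 177.3 tilt 0.12 shift [ 1.   4.3 48.3] turn 0.1 gap 55.4 F [-0.3 -0.3  1.2] j [ 47.  21.  -6.   0. -62. -50.]
rows>= 1.1624408796947145 0.0075698104092114405
```

View pics/w11.png

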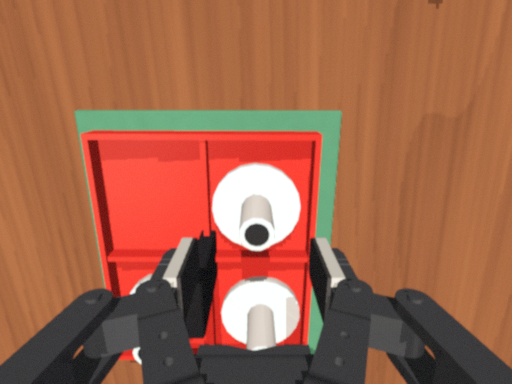

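```bash
python3 -m pendant '[[[1,4,0],0,0.1],[[0,0,10],0,0.1],[[0,0,15],0,0.1],[[0,0,13],0,0.1],[[0,0,9],0,0.1],[[0,0,0],0,0.1],[[0,0,0],0,1],[[0,0,0],0,1],[[0,0,0],0,1],[[0,0,0],0,1],[[0,0,0],0,1]]'; python3 -m pendant '[[[0,0,-5],0,1],[[0,0,-15],0,1],[[0,0,-25],0,1],[[0,0,-25],0,1],[[0,0,-15],0,1],[[0,0,-5],0,1],[[0,0,0],0,1]]'
python3 - <<'E'
from h import *
plan(500,-180,126,177.2)
d=grab('wrist','w12');
E
```

```text
time: 19.78
eef_pos: [481.5, 298.8, 39.9]
orientation: [0.024, 1.0, 0.0, 0.001]
wrist_force: [-0.7, -0.5, 1.0]
finger_gap: 20.2
time: 20.37
eef_pos: [481.6, 299.1, 130.6]
orientation: [0.024, 1.0, 0.001, 0.001]
wrist_force: [-1.1, -0.0, -2.5]
finger_gap: 20.2
t 20.37 at [481.6 299.1 130.6] head 177.2 tilt 0.17 shift [ -41.5 -477.6    3.6] turn 0.0 gap 20.2 F [-1.1 -0.  -2.5] j [ 48.  19.  -2.  -0. -68. -50.]
rows>= 11.497101314782642 0.004798544878793194
```

View pics/w12.png

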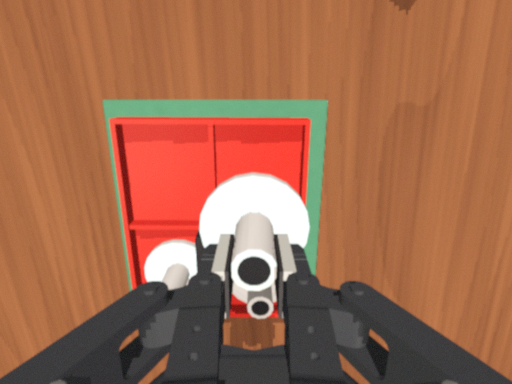

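```bash
python3 -m pendant '[[[-2,-10,-5],0,1],[[-3,-24,-5],0,1],[[-3,-36,0],0,1],[[-3,-38,0],0,1],[[-3,-38,0],0,1],[[-3,-38,0],0,1],[[-4,-38,0],0,1]]';  python3 -m pendant '[[[-4,-38,0],0,1],[[-4,-38,0],0,1],[[-4,-38,0],0,1],[[-4,-38,0],0,1],[[-4,-38,0],0,1],[[0,-32,0],0,1],[[0,-22,0],0,1],[[0,-8,0],0,1],[[0,0,0],0,1]]'
python3 - <<'E'
from h import *
plan(416.2,-363.5,72,177.2)
E
```

```text
time: 21.0
eef_pos: [490.0, 73.3, 138.0]
orientation: [0.024, 1.0, -0.001, -0.001]
wrist_force: [1.5, 0.4, -2.1]
finger_gap: 19.8
time: 21.75
eef_pos: [497.9, -178.7, 137.8]
orientation: [0.026, 1.0, 0.0, -0.001]
wrist_force: [0.1, 0.3, -0.7]
finger_gap: 20.3
t 21.75 at [ 497.9 -178.7  137.8] head 177.1 tilt 0.16 shift [  71.9 -188.7   66. ] turn -0.1 gap 20.3 F [ 0.1  0.3 -0.7] j [ -3.  15.  -7.  -0. -68.  -0.]
rows>= 5.095177094844929 0.019929744004361875
```

```bash
python3 -m pendant '[[[7,-15,0],0,1],[[14,-32,0],0,1],[[14,-36,0],0,1],[[14,-36,0],0,1],[[12,-34,5],0,1],[[8,-24,10],0,1],[[3,-11,12],0,1],[[0,0,12],0,1],[[0,0,8],0,1],[[0,0,0],0,1],[[0,0,0],0,1]]'
python3 - <<'E'
from h import *
plan(416.2,-363.5,72,177.2)
d=grab('wrist','w13');
E
```

```text
time: 22.67
eef_pos: [418.3, -360.3, 91.8]
orientation: [0.023, 1.0, 0.0, -0.001]
wrist_force: [0.5, -0.1, 0.1]
finger_gap: 19.8
t 22.67 at [ 418.3 -360.3   91.8] head 177.3 tilt 0.08 shift [ 1.9 -3.3 19.8] turn 0.1 gap 19.8 F [ 0.5 -0.1  0.1] j [-25.  20.  -8.   0. -63.  22.]
rows>= 0.48382803648146827 0.015558887746970904
```

View pics/w13.png

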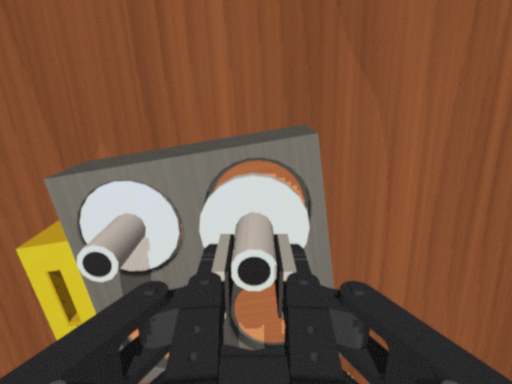

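```bash
python3 -m pendant '[[[1.9,-3.3,3],0,1],[[0,0,5],0,1],[[0,0,5],0,1],[[0,0,3],0,1],[[0,0,2],0,1],[[0,0,1],0,1],[[0,0,1],0,1],[[0,0,0],0,1]]'
python3 - <<'E'
from h import *
plan(416.2,-363.5,72,177.2)
E
```

```text
time: 23.38
eef_pos: [416.2, -364.5, 72.1]
orientation: [0.024, 1.0, -0.0, -0.0]
wrist_force: [-0.6, -0.3, -1.0]
finger_gap: 19.9
t 23.38 at [ 416.2 -364.5   72.1] head 177.2 tilt 0.00 shift [0.  1.  0.1] turn 0.0 gap 19.9 F [-0.6 -0.3 -1. ] j [-25.  21.  -9.   0. -60.  22.]
rows>= 0.024623140644285307 0.004380360463472582
```

```bash
python3 -m pendant '[[[0,1,0.5],0,1],[[0,0,0.5],0,1],[[0,0,0],0,1]]'
```

```text
time: 23.63
eef_pos: [416.4, -363.8, 71.9]
orientation: [0.024, 1.0, -0.0, 0.0]
wrist_force: [-1.1, -0.4, 3.7]
finger_gap: 19.9
```

Seated. I release, rise and head back for blank C.

```bash
python3 -m pendant '[[[0,0,0],0,0.5],[[0,0,0],0,0.1],[[0,0,0],0,-0.3],[[0,0,0],0,-0.3],[[0,0,-20],0,-0.3],[[0,0,-35],0,-0.3],[[0,0,-40],0,-0.3],[[0,0,-30],0,-0.3],[[0,0,0],0,-0.3],[[0,0,0],0,-0.3]]'
python3 - <<'E'
from h import *
d=grab('wrist','w14'); plan(557.3,383,85,177.2)
E
```

```text
time: 24.47
eef_pos: [417.3, -363.9, 198.2]
orientation: [0.024, 1.0, -0.001, 0.002]
wrist_force: [0.5, 0.1, -0.9]
finger_gap: 55.4
t 24.52 at [ 416.4 -363.2  196.3] head 177.2 tilt 0.06 shift [-104.5  752.1  111.6] turn 0.0 gap 55.5 F [ 0.3 -0.3 -0.7] j [-25.  16.   2.  -0. -77.  22.]
rows>= 18.405933471911375 0.003861059769086676
```

View pics/w14.png

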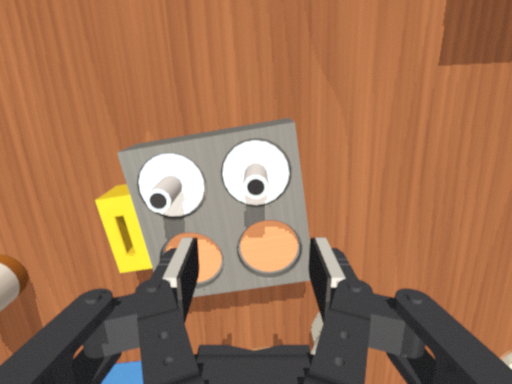

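Both blanks are seated, at (170,185) and (255,172). Moving to blank C.

```bash
python3 -m pendant '[[[-2,15,0],0,-0.3],[[-4,30,0],0,-0.3],[[-5,40,0],0,-0.3],[[-5,40,0],0,-0.3],[[-5,40,0],0,-0.3],[[-5,40,0],0,-0.3],[[-5,40,0],0,-0.3],[[-5,40,0],0,-0.3],[[-5,40,0],0,-0.3],[[-5,40,0],0,-0.3],[[-5,40,0],0,-0.3]]'; python3 -m pendant '[[[-6,40,0],0,-0.3],[[-6,40,0],0,-0.3],[[-6,40,0],0,-0.3],[[-6,40,0],0,-0.3],[[-6,40,0],0,-0.3],[[-6,40,0],0,-0.3],[[-6,40,15],0,-0.3],[[-6,37,25],0,-0.3],[[-4,20,20],0,-0.3],[[-2,8,10],0,-0.3],[[0,0,0],0,-0.3],[[0,0,0],0,-0.3]]'
python3 - <<'E'
from h import *
plan(557.3,383,39,177.2); d=grab('wrist','w15')
E
```

```text
time: 25.43
eef_pos: [485.7, 40.5, 194.7]
orientation: [0.024, 1.0, -0.0, -0.001]
wrist_force: [1.3, 1.2, 0.3]
finger_gap: 55.2
time: 26.43
eef_pos: [555.9, 375.5, 127.1]
orientation: [0.024, 1.0, -0.001, -0.001]
wrist_force: [0.3, -0.3, -0.0]
finger_gap: 55.6
t 26.43 at [555.9 375.5 127.1] head 177.2 tilt 0.20 shift [-1.2  7.8 88. ] turn 0.0 gap 55.6 F [ 0.3 -0.3 -0. ] j [ 47.  31.  16.   0. -75. -50.]
rows>= 2.119409180557663 0.005852453364574667
```

View pics/w15.png

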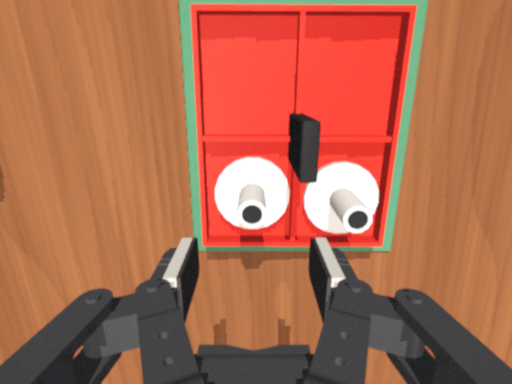

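The tote hasn't moved. Blank C's neck is at (251,214).

```bash
python3 -m pendant '[[[-1,8,5],0,0.1],[[0,0,20],0,0.1],[[0,0,25],0,0.1],[[0,0,20],0,0.1],[[0,0,10],0,0.1],[[0,0,5],0,0.1],[[0,0,3],0,0.1],[[0,0,0],0,0.1]]'
python3 - <<'E'
from h import *
plan(557.3,383,38.5,177.2); d=grab('wrist','w16')
E
```

```text
time: 27.15
eef_pos: [558.4, 384.6, 41.5]
orientation: [0.024, 1.0, 0.0, 0.001]
wrist_force: [0.1, 0.4, 0.8]
finger_gap: 38.4
t 27.15 at [558.4 384.6  41.5] head 177.2 tilt 0.09 shift [ 1.  -1.7  2.9] turn 0.0 gap 38.4 F [0.1 0.4 0.8] j [ 48.  35.   9.   0. -65. -51.]
rows>= 0.08455854785065384 0.003500913333041207
```

View pics/w16.png

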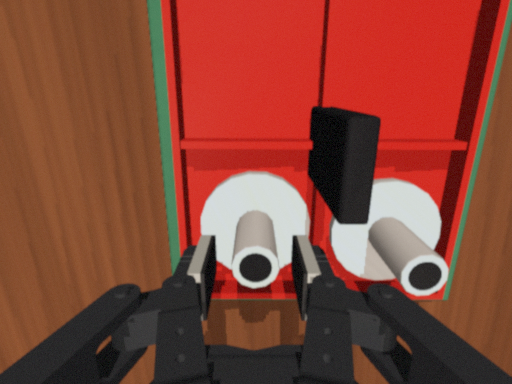

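```bash
python3 -m pendant '[[[0,-1.5,2.5],0,0.1],[[0,0,0],0,0.1],[[0,0,0],0,1],[[0,0,0],0,1],[[0,0,0],0,1],[[0,0,0],0,1],[[0,0,0],0,1]]'; python3 -m pendant '[[[0,0,-5],0,1],[[0,0,-15],0,1],[[0,0,-25],0,1],[[0,0,-25],0,1],[[0,0,-20],0,1],[[0,0,-10],0,1],[[0,0,0],0,1]]'
python3 - <<'E'
from h import *
plan(500,-180,137,177.2)
d=grab('wrist','w17');
E
```

```text
time: 27.78
eef_pos: [558.0, 383.2, 38.7]
orientation: [0.024, 1.0, 0.0, 0.0]
wrist_force: [-2.3, -0.6, 5.1]
finger_gap: 20.2
time: 28.37
eef_pos: [558.7, 383.7, 140.6]
orientation: [0.024, 1.0, 0.002, 0.002]
wrist_force: [0.4, 0.5, -1.8]
finger_gap: 20.1
t 28.37 at [558.7 383.7 140.6] head 177.2 tilt 0.26 shift [  31.5 -565.9    1.7] turn 0.0 gap 20.1 F [ 0.4  0.5 -1.8] j [ 48.  31.  18.   0. -76. -50.]
rows>= 13.591841228828844 0.005721299303569139
```

View pics/w17.png

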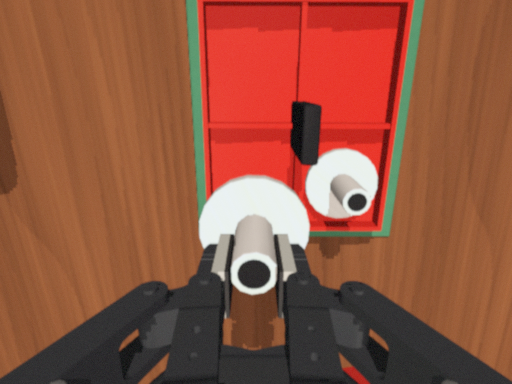

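```bash
python3 -m pendant '[[[2,-10,0],0,1],[[2,-24,0],0,1],[[2,-36,0],0,1],[[2,-38,0],0,1],[[2,-38,0],0,1],[[2,-38,0],0,1],[[2,-38,0],0,1],[[2,-38,0],0,1],[[2,-38,0],0,1],[[2,-38,0],0,1]]';  python3 -m pendant '[[[2,-38,0],0,1],[[2,-38,0],0,1],[[2,-38,0],0,1],[[2,-38,0],0,1],[[2,-38,0],0,1],[[2,-38,0],0,1],[[2,-36,0],0,1],[[2,-28,5],0,1],[[1,-17,10],0,1],[[0,-8,10],0,1],[[0,0,10],0,1],[[0,0,0],0,1]]'; python3 -m pendant '[[[0,0,0],0,1]]'
python3 - <<'E'
from h import *
plan(489.6,-270,70.7,177.2)
d=grab('wrist','w18')
E
```

```text
time: 29.25
eef_pos: [519.6, 46.3, 135.9]
orientation: [0.024, 1.0, -0.0, -0.002]
wrist_force: [1.1, -0.0, -1.4]
finger_gap: 19.7
time: 30.25
eef_pos: [487.0, -266.3, 99.1]
orientation: [0.025, 1.0, 0.001, -0.003]
wrist_force: [-0.8, 0.9, -1.8]
finger_gap: 20.0
time: 30.33
eef_pos: [488.5, -266.4, 101.6]
orientation: [0.024, 1.0, 0.0, -0.001]
wrist_force: [0.4, -0.2, -0.7]
finger_gap: 19.9
t 30.33 at [ 488.5 -266.4  101.6] head 177.3 tilt 0.18 shift [-1.3 -3.6 30.9] turn 0.1 gap 19.9 F [ 0.4 -0.2 -0.7] j [-13.  20.  -6.  -0. -64.  10.]
rows>= 0.7467843529949745 0.010183135197173676
```

View pics/w18.png

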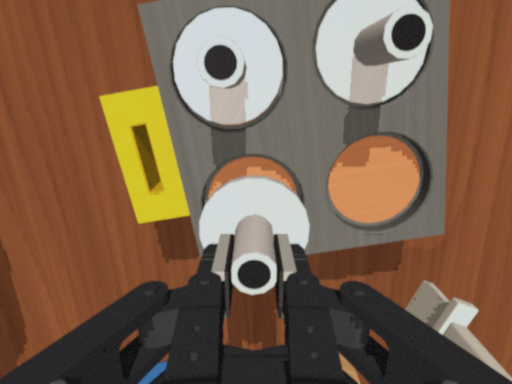

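```bash
python3 -m pendant '[[[-0.8,-3.4,6],0,1],[[0,0,8],0,1],[[0,0,6],0,1],[[0,0,4],0,1],[[0,0,2],0,1],[[0,0,2],0,1],[[0,0,0],0,1],[[0,0,0],0,1]]'
python3 - <<'E'
from h import *
plan(489.6,-270,70.7,177.2)
E
```

```text
time: 31.05
eef_pos: [490.0, -271.0, 75.2]
orientation: [0.024, 1.0, -0.0, 0.0]
wrist_force: [-0.9, 1.0, -1.0]
finger_gap: 20.1
t 31.05 at [ 490.  -271.    75.2] head 177.2 tilt 0.01 shift [0.4 1.  4.5] turn 0.0 gap 20.1 F [-0.9  1.  -1. ] j [-13.  21.  -8.   0. -61.  10.]
rows>= 0.11014212642284595 0.004494597686466007
```

```bash
python3 -m pendant '[[[0,1,2],0,1],[[0,0,1],0,1],[[0,0,1],0,1],[[0,0,0.5],0,1],[[0,0,0.5],0,1],[[0,0,0],0,1],[[0,0,0],0,1]]'
python3 - <<'E'
from h import *
plan(489.6,-270,70.7,177.2)
E
```

```text
time: 31.63
eef_pos: [489.9, -270.0, 70.7]
orientation: [0.024, 1.0, -0.0, 0.0]
wrist_force: [-2.1, 2.1, 5.5]
finger_gap: 19.8
t 31.63 at [ 489.9 -270.    70.7] head 177.2 tilt 0.02 shift [ 0.3 -0.1 -0. ] turn 0.0 gap 19.8 F [-2.1  2.1  5.5] j [-13.  21.  -9.   0. -60.  10.]
rows>= 0.00796202094013984 0.005624926061297207
```

```bash
python3 -m pendant '[[[0,0,0],0,0.5],[[0,0,0],0,0.1],[[0,0,0],0,-0.3],[[0,0,0],0,-0.3],[[0,0,-20],0,-0.3],[[0,0,-35],0,-0.3],[[0,0,-40],0,-0.3],[[0,0,-30],0,-0.3],[[0,0,0],0,-0.3],[[0,0,0],0,-0.3]]'
python3 - <<'E'
from h import *
d=grab('wrist','w19'); plan(481.3,390,130,177.2)
E
```

```text
time: 32.47
eef_pos: [491.1, -270.3, 197.1]
orientation: [0.024, 1.0, -0.001, 0.002]
wrist_force: [0.4, 0.8, -0.8]
finger_gap: 55.3
t 32.52 at [ 490.1 -269.8  195.1] head 177.2 tilt 0.06 shift [ 40.9 658.6  65.3] turn 0.0 gap 55.6 F [-0.5 -0.6 -0.9] j [-13.  16.   3.  -0. -77.  10.]
rows>= 15.901700099365595 0.0032194545468298376
```

View pics/w19.png

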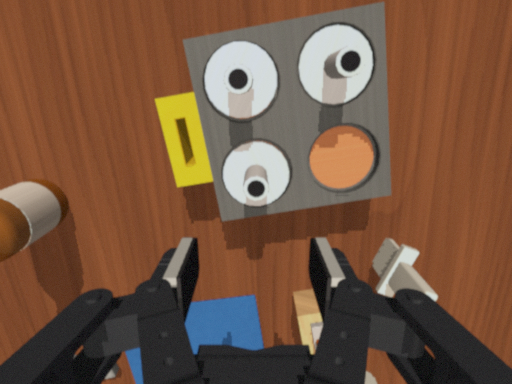

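Three blanks are in. I go for the last one, D.

```bash
python3 -m pendant '[[[1,15,0],0,-0.3],[[2,30,0],0,-0.3],[[2,40,0],0,-0.3],[[2,40,0],0,-0.3],[[2,40,0],0,-0.3],[[2,40,0],0,-0.3],[[2,40,0],0,-0.3],[[2,40,0],0,-0.3],[[2,40,0],0,-0.3]]'; python3 -m pendant '[[[3,40,0],0,-0.3],[[3,40,0],0,-0.3],[[3,40,0],0,-0.3],[[3,40,0],0,-0.3],[[3,40,5],0,-0.3],[[3,40,15],0,-0.3],[[3,40,20],0,-0.3],[[2,32,20],0,-0.3],[[2,18,10],0,-0.3],[[1,3,0],0,-0.3],[[0,0,0],0,-0.3],[[0,0,0],0,-0.3]]'
python3 - <<'E'
from h import *
plan(481.3,390.3,39,177.2); d=grab('wrist','w20')
E
```

```text
time: 33.27
eef_pos: [487.4, 57.2, 193.5]
orientation: [0.024, 1.0, -0.0, -0.001]
wrist_force: [2.0, -0.5, -0.2]
finger_gap: 55.5
time: 34.27
eef_pos: [478.8, 384.7, 126.3]
orientation: [0.024, 1.0, -0.001, -0.0]
wrist_force: [0.0, -0.3, -0.1]
finger_gap: 55.5
t 34.27 at [478.8 384.7 126.3] head 177.2 tilt 0.09 shift [-2.3  5.8 87.3] turn 0.0 gap 55.5 F [ 0.  -0.3 -0.1] j [ 53.  25.   5.   0. -71. -56.]
rows>= 2.0993262451378114 0.005529778855907225
```

View pics/w20.png

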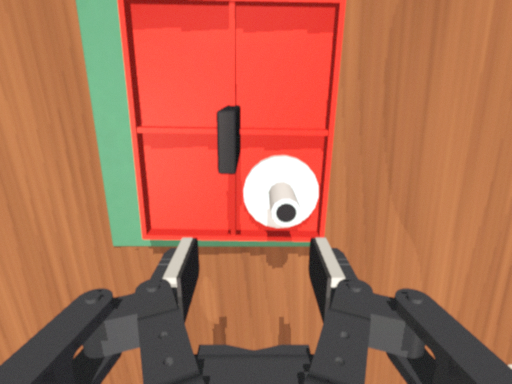

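The tote has been knocked aside: green mat is exposed on its left and the neck is now at (286,212). Re-measuring.

Run:
```python
from h import *
d=grab('wrist')
print('tote',rect(rp(d,px(redm(d,(110,0,350,245))),22)))
for o in necks(d,57,68,62,(240,140,330,240)): print(o)
flange(d,18,8,26,(235,145,325,232),400)
m=hgt(d,72,85,(200,90,250,190)); print('handle',rect(rp(d,px(m),79)))
print(pose()[0]['eef_pos'])
t=grab('top','t20')
```

```text
tote (array([493.3, 339. ]), array([186. , 158.4]), 86.5)
(np.int32(684), array([286., 211.]), array([456.7, 391.3,  62. ]), (array([456.6, 391.4]), array([21.6, 20.1]), 88.3), np.float64(61.1))
flange 3166 [280. 186.] ctr [[456.6 390.6  18. ]] ell [71.6 74.5] z 17.1 tilt 0.4 deg
handle (array([493.5, 337.7]), array([39.3, 12. ]), 86.5)
[479.29505058 384.54381084 127.56058082]
```

View pics/t20.png

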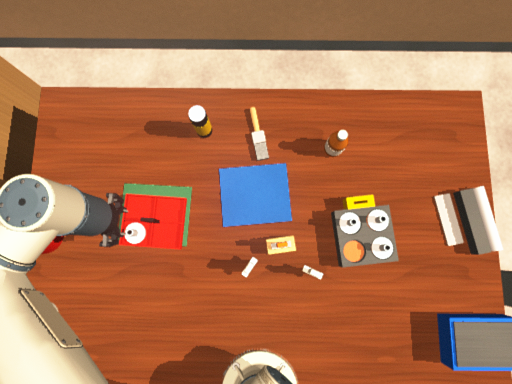

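```bash
python3 -m pendant '[[[12,3,0],0,0.1],[[11,2.4,5],0,0.1],[[0,0,20],0,0.1],[[0,0,25],0,0.1],[[0,0,18],0,0.1],[[0,0,10],0,0.1],[[0,0,5],0,0.1],[[0,0,3],0,0.1],[[0,0,0],0,0.1]]'
python3 - <<'E'
from h import *
plan(456.7,391,38.5,177.2); d=grab('wrist','w21')
E
```

```text
time: 35.17
eef_pos: [456.4, 392.1, 41.4]
orientation: [0.024, 1.0, 0.0, 0.0]
wrist_force: [-0.1, 0.6, 0.5]
finger_gap: 38.4
t 35.17 at [456.4 392.1  41.4] head 177.2 tilt 0.05 shift [-0.3 -1.1  2.9] turn 0.0 gap 38.4 F [-0.1  0.6  0.5] j [ 56.  27.  -4.   0. -59. -58.]
rows>= 0.07420747659845453 0.0036334385979534555
```

View pics/w21.png

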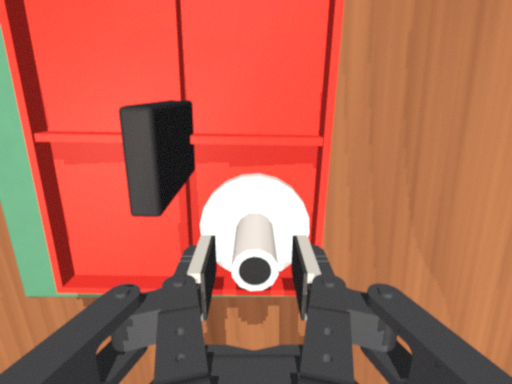

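```bash
python3 -m pendant '[[[0,-0.8,2.5],0,0.1],[[0,0,0],0,0.1],[[0,0,0],0,1],[[0,0,0],0,1],[[0,0,0],0,1],[[0,0,0],0,1],[[0,0,0],0,1]]'; python3 -m pendant '[[[0,0,-5],0,1],[[0,0,-15],0,1],[[0,0,-25],0,1],[[0,0,-25],0,1],[[0,0,-20],0,1],[[0,0,-10],0,1],[[0,0,0],0,1]]'
python3 - <<'E'
from h import *
plan(500,-100,137,177.2)
d=grab('wrist','w22');
E
```

```text
time: 35.8
eef_pos: [456.3, 391.4, 39.0]
orientation: [0.024, 1.0, 0.0, 0.0]
wrist_force: [-0.3, 0.1, 4.3]
finger_gap: 19.6
time: 36.38
eef_pos: [457.0, 392.1, 140.7]
orientation: [0.024, 1.0, 0.002, 0.001]
wrist_force: [0.5, -0.1, -1.5]
finger_gap: 19.9
t 36.38 at [457.  392.1 140.7] head 177.2 tilt 0.25 shift [ -66.7 -489.4    2.2] turn 0.0 gap 19.9 F [ 0.5 -0.1 -1.5] j [ 55.  23.   4.   0. -71. -58.]
rows>= 11.845559808662847 0.004892218292286956
```

View pics/w22.png

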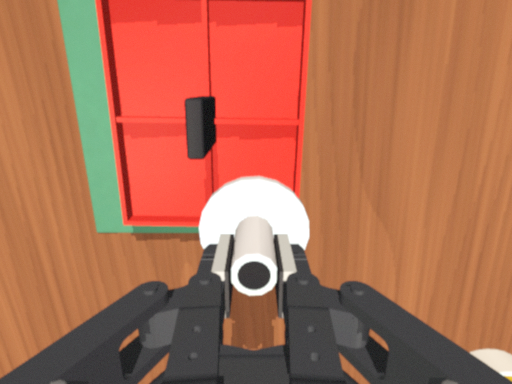

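```bash
python3 -m pendant '[[[-3,-12,0],0,1],[[-6,-26,0],0,1],[[-6,-36,0],0,1],[[-6,-38,0],0,1],[[-6,-38,0],0,1],[[-6,-38,0],0,1],[[-6,-38,0],0,1],[[-6,-38,0],0,1]]';  python3 -m pendant '[[[-6,-38,0],0,1],[[-5,-38,0],0,1],[[-4,-38,0],0,1],[[-3,-38,0],0,1],[[-2,-36,0],0,1],[[-1,-24,0],0,1],[[0,-14,0],0,1],[[0,0,0],0,1],[[0,0,0],0,1]]'
python3 - <<'E'
from h import *
plan(406.2,-280,71,177.2)
E
```

```text
time: 37.1
eef_pos: [486.8, 122.5, 136.5]
orientation: [0.024, 1.0, -0.001, -0.002]
wrist_force: [1.0, 0.1, -0.9]
finger_gap: 20.0
time: 37.85
eef_pos: [497.0, -102.2, 136.7]
orientation: [0.025, 1.0, 0.0, -0.002]
wrist_force: [0.5, 0.4, -1.8]
finger_gap: 20.1
t 37.85 at [ 497.  -102.2  136.7] head 177.1 tilt 0.19 shift [  81.5 -182.1   65.9] turn -0.1 gap 20.1 F [ 0.5  0.4 -1.8] j [  6.  13. -10.  -0. -67.  -9.]
rows>= 5.0389589243400525 0.01334337890978299
```

```bash
python3 -m pendant '[[[8,-16,0],0,1],[[15,-32,0],0,1],[[16,-36,0],0,1],[[16,-36,0],0,1],[[14,-32,5],0,1],[[9,-20,10],0,1],[[4,-10,12],0,1],[[0,0,12],0,1],[[0,0,6],0,1],[[0,0,0],0,1],[[0,0,0],0,1]]'
python3 - <<'E'
from h import *
plan(406.2,-280,71,177.2)
d=grab('wrist','w23');
E
```

```text
time: 38.77
eef_pos: [407.8, -278.5, 93.1]
orientation: [0.023, 1.0, 0.0, -0.0]
wrist_force: [-1.1, 0.8, -1.1]
finger_gap: 20.1
t 38.77 at [ 407.8 -278.5   93.1] head 177.3 tilt 0.06 shift [ 1.5 -1.5 22.1] turn 0.1 gap 20.1 F [-1.1  0.8 -1.1] j [-16.  14. -16.   0. -60.  13.]
rows>= 0.5330270628289022 0.01576353479582679
```

View pics/w23.png

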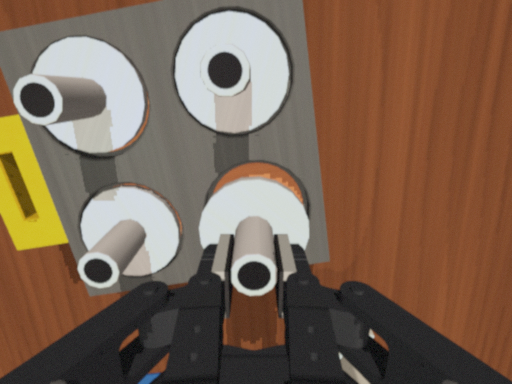

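```bash
python3 -m pendant '[[[1.4,-1,4],0,1],[[0,0,6],0,1],[[0,0,5],0,1],[[0,0,3],0,1],[[0,0,1],0,1],[[0,0,0],0,1],[[0,0,0],0,1]]'
python3 - <<'E'
from h import *
plan(406.2,-280,71,177.2)
E
```

```text
time: 39.4
eef_pos: [406.3, -280.3, 74.4]
orientation: [0.024, 1.0, -0.0, -0.0]
wrist_force: [1.0, -0.1, -0.4]
finger_gap: 20.2
t 39.40 at [ 406.3 -280.3   74.4] head 177.2 tilt 0.00 shift [0.1 0.3 3.4] turn 0.0 gap 20.2 F [ 1.  -0.1 -0.4] j [-16.  15. -18.   0. -57.  14.]
rows>= 0.08132076173536548 0.0048223334320572405
```

```bash
python3 -m pendant '[[[0,0.3,1.5],0,1],[[0,0,1],0,1],[[0,0,1],0,1],[[0,0,0.5],0,1],[[0,0,0],0,1]]'
```

```text
time: 39.82
eef_pos: [406.3, -280.0, 70.9]
orientation: [0.024, 1.0, -0.0, 0.0]
wrist_force: [-3.1, 2.1, 4.7]
finger_gap: 20.0
```

```bash
python3 -m pendant '[[[0,0,0],0,0.5],[[0,0,0],0,0.1],[[0,0,0],0,-0.3],[[0,0,0],0,-0.3],[[0,0,-20],0,-0.3],[[0,0,-35],0,-0.3],[[0,0,-35],0,-0.3],[[-15,-15,-25],0,-0.3],[[-20,-10,0],0,-0.3],[[0,0,0],0,-0.3],[[0,0,0],0,-0.3]]'
python3 - <<'E'
from h import *
d=grab('wrist','w24'); plan(422.5,-60,160,190)
cv2.imwrite('pics/w24b.png',cv2.resize(d['frame'][0:300,100:480],None,fx=2,fy=2))
E
```

```text
time: 40.73
eef_pos: [440.4, -306.7, 184.8]
orientation: [0.024, 1.0, 0.0, -0.0]
wrist_force: [-0.4, -0.4, -1.3]
finger_gap: 55.4
t 40.78 at [ 439.7 -306.4  184.5] head 177.2 tilt 0.09 shift [ 29.1 245.3  24.8] turn -12.8 gap 55.5 F [ 0.1  0.  -1. ] j [-18.  14.  -1.  -0. -75.  15.]
rows>= 5.952647963504823 1.7861045783991831
```

View pics/w24b.png

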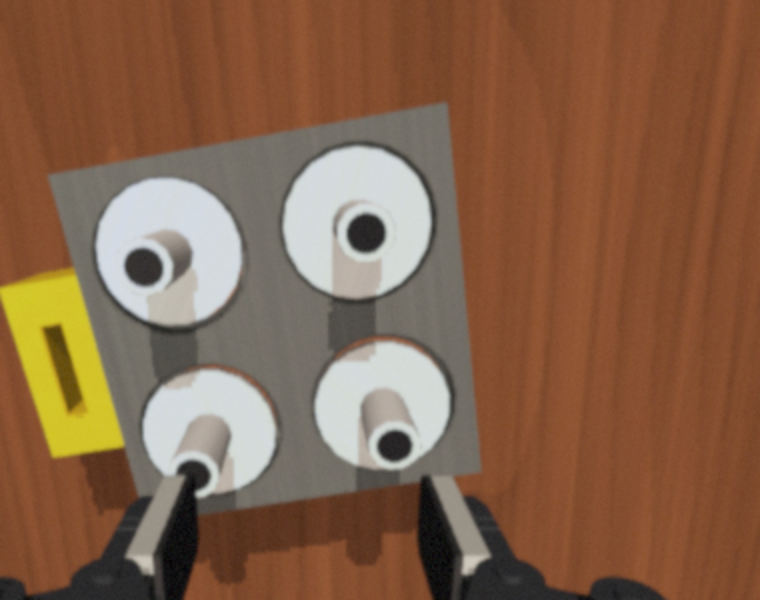

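```bash
cat >> h.py <<'E'
def nestcheck(d):
    W=world(d); H=hsv(d)
    for n,c in dict(N0=(489.6,-270.6),N1=(499.6,-354.0),N2=(406.2,-280.6),N3=(416.2,-364.0)).items():
        r=np.hypot(W[...,0]-c[0],W[...,1]-c[1]); m=(r<29)&(r>14)&(W[...,2]>35)&(W[...,2]<66)&(H[...,1]<70)
        Q=W[m]; A=np.c_[Q[:,:2]-Q[:,:2].mean(0),np.ones(len(Q))]; k=np.linalg.lstsq(A,Q[:,2],rcond=None)[0]
        print(n,m.sum(),'z %.1f slope deg %.1f %.1f'%(np.median(Q[:,2]),*np.degrees(k[:2])))
E
python3 - <<'E'
from h import *
nestcheck(grab('wrist')); 
for i in range(1): nestcheck(grab('top'))
E
```

```text
N0 1649 z 49.1 slope deg -0.0 0.1
N1 2292 z 49.0 slope deg -0.0 0.0
N2 1707 z 49.1 slope deg -0.0 -0.0
N3 2654 z 49.0 slope deg 0.1 0.1
N0 0 z nan slope deg 0.0 0.0
N1 0 z nan slope deg 0.0 0.0
N2 0 z nan slope deg 0.0 0.0
N3 1 z 52.3 slope deg 0.0 0.0h.py:70: RuntimeWarning: Mean of empty slice.
  Q=W[m]; A=np.c_[Q[:,:2]-Q[:,:2].mean(0),np.ones(len(Q))]; k=np.linalg.lstsq(A,Q[:,2],rcond=None)[0]
  ret = um.true_divide(
  return _methods._mean(a, axis=axis, dtype=dtype,
  ret = ret.dtype.type(ret / rcount)
```

All four blanks measure flat at the same height. Now to the gauge.

```bash
python3 -m pendant '[[[2,15,0],0,-0.3],[[4,30,0],0,-0.3],[[4,38,0],0,-0.3],[[5,38,0],0,-0.3],[[5,38,0],0,-0.3],[[4,36,0],0,-0.3],[[3,28,0],0,-0.3],[[2,16,0],0,-0.3],[[0,6,0],-6,-0.3],[[0,0,0],-5.3,-0.3],[[0,0,0],0,-0.3],[[0,0,0],0,-0.3]]'
python3 - <<'E'
from h import *
plan(422.5,-60,180,188.5)
d=grab('wrist','w25'); W=world(d)
m=mask(d,(5,150,120),(18,255,255)); m&=(W[...,2]>100)&(W[...,2]<114); print('orange top',m.sum(),rect(rp(d,px(m),108)),np.nanmedian(W[m][:,2]))
m=hgt(d,40,48.5,(0,0,512,250)); n,l,s,c=cv2.connectedComponentsWithStats(m.astype(np.uint8))
for i in range(1,n):
    if s[i,4]>800: print('rack',s[i],rect(rp(d,px(l==i),45)))
E
```

```text
time: 41.88
eef_pos: [422.3, -60.4, 185.2]
orientation: [-0.073, 0.997, -0.0, -0.0]
wrist_force: [-0.8, -0.7, -1.3]
finger_gap: 55.5
t 41.88 at [422.3 -60.4 185.2] head -171.6 tilt 0.01 shift [-0.2  0.4  5.2] turn -0.1 gap 55.5 F [-0.8 -0.7 -1.3] j [ 13.   2. -16.   0. -72.  -5.]
rows>= 0.12630009471484288 0.013512115528928205
orange top 188 (array([423.3, -62.2]), array([12.8, 29.2]), 8.9) 105.91054341477616
rack [ 230  131   48   87 2699] (array([422.8, -60.4]), array([43.9, 83.7]), 8.4)
```

View pics/w25.png

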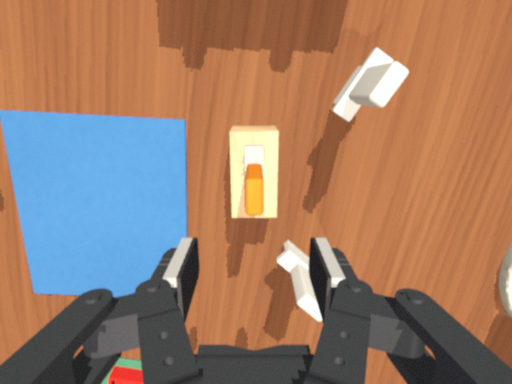

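The gauge's orange handle is at (255,190), yaw about 8.6°. White look-alikes are at (370,80) and (303,280), clear of the fingers. Descending.

```bash
python3 -m pendant '[[[-0.9,-1,10],0,-0.3],[[0,0,25],0,-0.3],[[0,0,30],0,-0.3],[[0,0,25],0,-0.3],[[0,0,15],0,-0.3],[[0,0,8],0,-0.3],[[0,0,4],0,-0.3],[[0,0,0],0,-0.3],[[0,0,0],0,-0.3]]'
python3 - <<'E'
from h import *
plan(423.3,-61.3,66,188.6)
d=grab('wrist','w26')
E
```

```text
time: 42.68
eef_pos: [424.6, -61.4, 69.2]
orientation: [-0.074, 0.997, -0.0, 0.001]
wrist_force: [-0.1, 0.1, 0.0]
finger_gap: 55.8
t 42.68 at [424.6 -61.4  69.2] head -171.5 tilt 0.08 shift [1.3 0.3 3.2] turn -0.1 gap 55.8 F [-0.1  0.1  0. ] j [ 13.   8. -27.   0. -54.  -4.]
rows>= 0.08307405713436233 0.013830253732865904
```

View pics/w26.png

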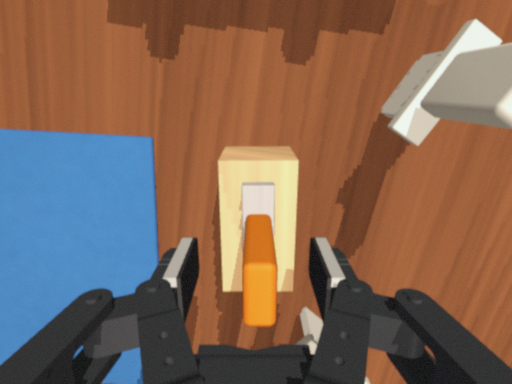

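```bash
python3 -m pendant '[[[1.2,0,3],0,-0.3],[[0,0,0],0,0.3],[[0,0,0],0,1],[[0,0,0],0,1],[[0,0,0],0,1],[[0,0,0],0,1],[[0,0,0],0,1],[[0,0,0],0,1]]'
python3 - <<'E'
from h import *
plan(423.3,-61.3,66,188.6)
E
python3 -m pendant '[[[0,0,-3],0,1],[[0,0,-8],0,1],[[0,0,-12],0,1],[[0,0,-15],0,1],[[0,0,-15],0,1],[[0,0,-15],0,1],[[0,0,-10],0,1],[[0,0,-6],0,1],[[0,0,-3],0,1],[[0,0,0],0,1],[[0,0,0],0,1]]'
python3 - <<'E'
from h import *
plan(555,-200,153,187)
d=grab('wrist','w27'); grab('side','s27')
E
```

```text
time: 43.4
eef_pos: [422.9, -61.5, 65.7]
orientation: [-0.074, 0.997, -0.0, 0.0]
wrist_force: [-0.7, 0.3, 4.0]
finger_gap: 13.4
t 43.40 at [422.9 -61.5  65.7] head -171.5 tilt 0.02 shift [-0.4  0.2 -0.3] turn -0.1 gap 13.4 F [-0.7  0.3  4. ] j [ 13.   8. -28.   0. -54.  -4.]
rows>= 0.014035127940145782 0.008450803115091447
time: 44.32
eef_pos: [422.3, -61.5, 151.8]
orientation: [-0.074, 0.997, 0.0, -0.0]
wrist_force: [0.5, -0.5, -1.8]
finger_gap: 13.3
t 44.32 at [422.3 -61.5 151.8] head -171.5 tilt 0.06 shift [-110.7 -156.7   -1.3] turn 1.5 gap 13.3 F [ 0.5 -0.5 -1.8] j [ 13.   3. -20.  -0. -67.  -4.]
rows>= 4.600114148425905 0.21318549350150773
```

View pics/w27.png

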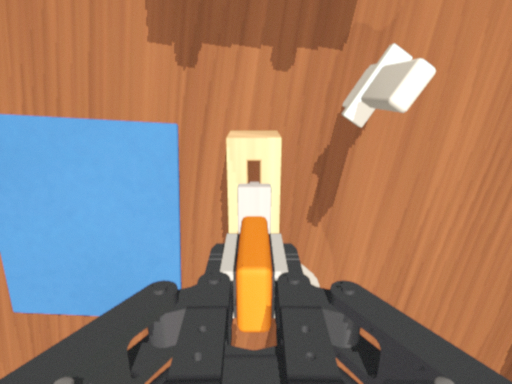

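View pics/s27.png

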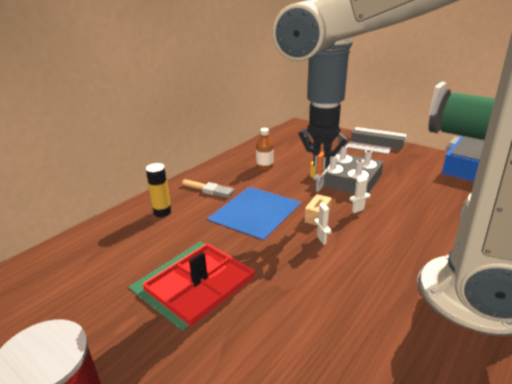

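The gauge hangs straight in the fingers; its shoulder end shows at (255,187). I measure its offset from the TCP in the hand.

```bash
cat >> h.py <<'E'
def toolxy(P):
    s,R,h=pose(); return (P-s['eef_pos'])@R
E
python3 - <<'E'
from h import *
d=grab('wrist'); cv2.imwrite('pics/w28.png',cv2.resize(d['frame'][170:345,190:320],None,fx=4.4,fy=3.4,interpolation=cv2.INTER_CUBIC))
W=world(d); T=toolxy(W.reshape(-1,3)).reshape(W.shape)
# column profile along u=255
for v in range(176,336,6): print(v,d['frame'][v,255],T[v,255].round(1))
for v in (192,200): print(v,[ (u,T[v,u].round(1).tolist()) for u in range(232,280,4)])
E
```

```text
176 [ 60  92 149] [  0.9   3.7 153.1]
182 [168 181 200] [  0.4 -18.9  56.1]
188 [239 250 255] [  0.2 -27.9  14.7]
194 [241 251 255] [  0.2 -24.9  13.6]
200 [240 251 255] [  0.2 -21.7  13.2]
206 [239 251 255] [  0.2 -18.3  13. ]
212 [239 252 255] [  0.2 -14.5  13.9]
218 [ 40 143 240] [  0.2 -13.5   8.2]
224 [ 42 142 241] [  0.1 -13.9  -0.3]
230 [ 42 144 242] [  0.1 -13.4  -6.1]
236 [ 42 143 242] [  0.1 -13.4 -12.5]
242 [ 41 143 242] [  0.1 -13.8 -19.2]
248 [ 44 144 243] [  0.  -13.7 -24.3]
254 [ 42 144 243] [  0.  -13.9 -29.8]
260 [ 44 145 243] [ -0.  -13.1 -33. ]
266 [ 45 152 252] [ -0.  -13.4 -38. ]
272 [ 77 205 255] [ -0.  -12.6 -40.8]
278 [ 63 194 255] [ -0.   -9.9 -40.6]
284 [ 63 193 255] [ -0.   -8.1 -41.8]
290 [ 65 194 255] [ -0.   -4.7 -40.7]
296 [ 57 191 255] [ -0.   -2.6 -41.6]
302 [ 57 190 255] [ -0.    0.8 -40.6]
308 [ 58 191 255] [ -0.    2.7 -41.8]
314 [ 62 191 255] [ -0.    5.6 -41.6]
320 [ 63 191 255] [  0.    9.2 -40.7]
326 [ 61 191 255] [  0.   11.2 -41.7]
332 [ 59 124 208] [  0.   15.5 -40.2]
192 [(232, [-18.7, 4.8, 106.6]), (236, [-15.4, 5.0, 107.2]), (240, [-7.7, -25.7, 14.4]), (244, [-5.6, -25.9, 13.8]), (248, [-3.5, -26.0, 13.6]), (252, [-1.4, -26.0, 13.6]), (256, [0.7, -25.6, 14.8]), (260, [2.8, -25.8, 14.4]), (264, [4.9, -26.0, 13.7]), (268, [7.0, -26.2, 13.0]), (272, [15.1, 5.2, 107.7]), (276, [18.5, 5.4, 108.3])]
200 [(232, [-18.9, 12.1, 106.9]), (236, [-15.4, 11.7, 105.8]), (240, [-7.7, -21.8, 12.8]), (244, [-5.6, -21.6, 13.3]), (248, [-3.5, -21.5, 13.6]), (252, [-1.4, -21.2, 14.6]), (256, [0.7, -21.4, 13.9]), (260, [2.9, -21.4, 13.9]), (264, [5.0, -21.5, 13.7]), (268, [7.1, -21.5, 13.7]), (272, [15.2, 12.2, 107.1]), (276, [18.5, 12.1, 106.9])]
```

View pics/w28.png

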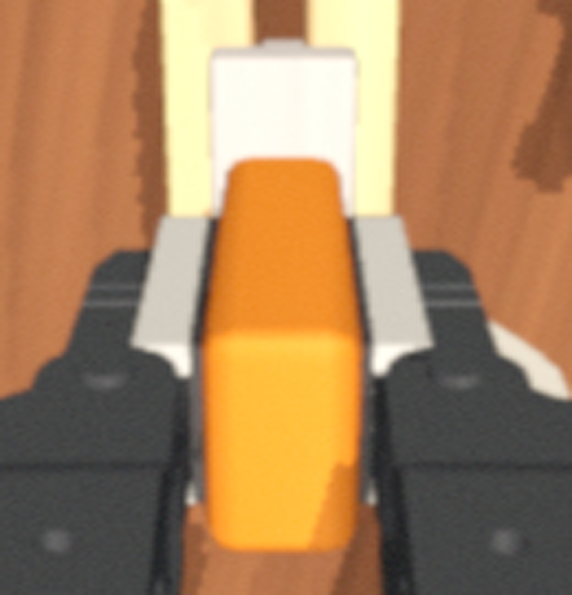

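```bash
python3 -m pendant '[[[-8,-7,-4],0,1],[[-18,-16,-5],0,1],[[-25,-23,-5],0,1],[[-25,-23,0],0,1],[[-22,-20,0],0,1],[[-14,-12,0],0,1],[[-6,-6,0],0.9,1],[[0,0,0],0.8,1],[[0,0,0],0,1],[[0,0,0],0,1]]'
python3 - <<'E'
from h import *
plan(555.2,-225,165,186.9)
d=grab('wrist','w29')
E
```

```text
time: 45.3
eef_pos: [554.5, -149.3, 166.2]
orientation: [-0.06, 0.998, 0.0, -0.0]
wrist_force: [-0.4, 1.0, -2.2]
finger_gap: 13.6
t 45.30 at [ 554.5 -149.3  166.2] head -173.1 tilt 0.04 shift [  8.3 -75.3   1.2] turn -0.0 gap 13.6 F [-0.4  1.  -2.2] j [  1.  19.   3.  -0. -74.   6.]
rows>= 1.81599526780762 0.006929209394621345
```

View pics/w29.png

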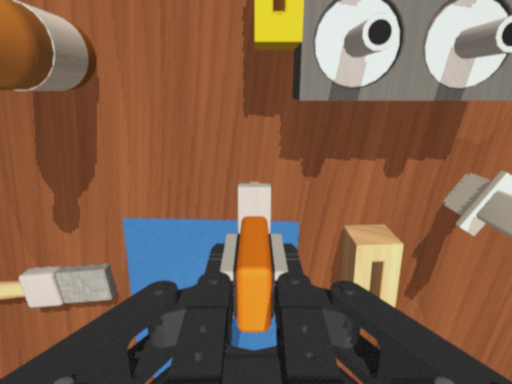

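```bash
python3 -m pendant '[[[1,-12,0],0,1],[[2,-22,0],0,1],[[3,-22,0],0,1],[[2,-14,0],0,1],[[0,-5,0],0,1],[[0,0,0],0,1],[[0,0,0],0,1]]'
python3 - <<'E'
from h import *
plan(555.2,-305,165,186.9)
d=grab('wrist','w30'); W=world(d)
y=mask(d,(20,120,60),(38,255,255),(150,60,400,260))&hgt(d,44,57,(0,0,512,384))
print('yel',y.sum(),rect(rp(d,px(y),50)))
c,_=cv2.findContours(y.astype(np.uint8),cv2.RETR_CCOMP,cv2.CHAIN_APPROX_NONE)
for k in c:
    if len(k)>20:
        P=rp(d,k[:,0,:],50); print(len(k),cv2.boundingRect(k),rect(P),toolxy(P).mean(0).round(1))
E
```

```text
time: 45.93
eef_pos: [556.1, -225.0, 166.3]
orientation: [-0.059, 0.998, 0.0, 0.0]
wrist_force: [0.7, -0.4, -1.4]
finger_gap: 13.3
t 45.93 at [ 556.1 -225.   166.3] head -173.2 tilt 0.02 shift [ 10.4 -79.3   1.3] turn -0.1 gap 13.3 F [ 0.7 -0.4 -1.4] j [ -7.  22.   7.  -0. -75.  14.]
rows>= 1.9193977324360438 0.01279996564349914
yel 3035 (array([ 553.7, -293.5]), array([36.1, 62.4]), 6.9)
357 (245, 60, 47, 82) (array([ 553.7, -293.5]), array([36.1, 62.4]), 6.9) [ 10.7 -71.  116.4]
```

View pics/w30.png

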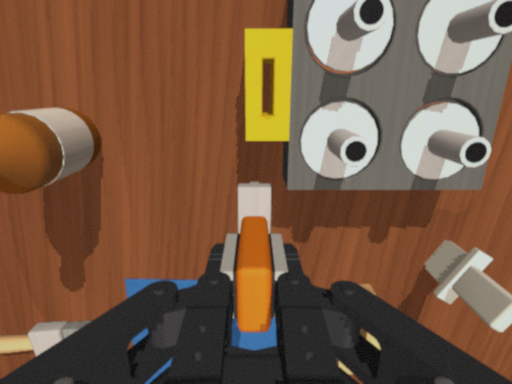

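```bash
cat > slot.py <<'E'
from h import *
plan(555.2,-305,165,186.9)
d=grab('wrist'); W=world(d)
m=mask(d,(20,120,60),(38,255,255),(200,0,330,250))&hgt(d,44,57,(0,0,512,384))
y=cv2.morphologyEx(m.astype(np.uint8),cv2.MORPH_CLOSE,np.ones((1,1)))
c,_=cv2.findContours(y,cv2.RETR_CCOMP,cv2.CHAIN_APPROX_NONE)
for k in c:
    if len(k)>20:
        P=rp(d,k[:,0,:],50); T=toolxy(P); print(len(k),cv2.boundingRect(k),rect(P),'tool',[(T.min(0)+T.max(0))[:2].round(1)/2, (T.max(0)-T.min(0))[:2].round(1)])
# dark slot by brightness
H=hsv(d)
s=np.zeros(m.shape,np.uint8); x,yy,w,h=cv2.boundingRect(max(c,key=len)); 
sub=(H[...,2]<150); s[yy+6:yy+h-6,x+6:x+w-6]=sub[yy+6:yy+h-6,x+6:x+w-6]
P=rp(d,px(s>0),50); print('slot dark',s.sum(),rect(P))
E
python3 slot.py
```

```text
t 45.98 at [ 556.2 -224.6  166.4] head -173.2 tilt 0.02 shift [ 10.6 -79.7   1.4] turn -0.1 gap 13.4 F [-0.4  0.1 -1.9] j [ -7.  22.   7.  -0. -75.  14.]
rows>= 1.9276051037661874 0.007222488078176658
311 (245, 29, 48, 112) (array([ 554.9, -304.3]), array([36.1, 83.1]), 6.9) tool [array([ 10.9 , -79.15]), array([36.1, 83.1])]
134 (261, 57, 15, 59) (array([ 555. , -304.7]), array([10.5, 43.5]), 5.9) tool [array([ 10.9, -79.6]), array([10.8, 43.4])]
slot dark 599 (array([ 555. , -305.1]), array([ 8. , 41.2]), 7.4)
```

```bash
python3 -m pendant '[[[1.75,-12,0],0,1],[[3,-24,0],0,1],[[3,-24,0],0,1],[[2,-14,0],0,1],[[1,-6.3,5],0,1],[[0,0,15],0,1],[[0,0,15],0,1],[[0,0,8],0,1],[[0,0,3],0,1],[[0,0,0],0,1],[[0,0,0],0,1]]'
python3 - <<'E'
from h import *
plan(555.0,-305.7,112,186.9)
d=grab('wrist','w31'); cv2.imwrite('pics/w31b.png',cv2.resize(d['frame'][150:300,150:360],None,fx=3.8,fy=3.8,interpolation=cv2.INTER_CUBIC)); grab('side','s31')
E
```

```text
time: 46.95
eef_pos: [555.6, -306.1, 121.0]
orientation: [-0.06, 0.998, -0.0, 0.0]
wrist_force: [-0.3, -1.0, -2.5]
finger_gap: 13.3
t 46.95 at [ 555.6 -306.1  121. ] head -173.1 tilt 0.06 shift [0.5 0.5 9. ] turn -0.0 gap 13.3 F [-0.3 -1.  -2.5] j [-15.  27.   8.   0. -71.  22.]
rows>= 0.21739657478573501 0.0038126977046860763
```

View pics/w31b.png

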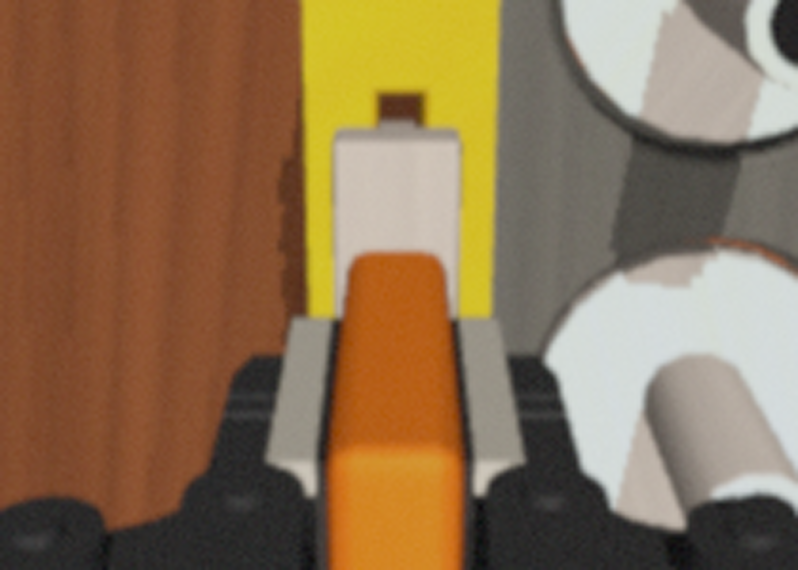

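Slot end at (401,105), shoulder centre at (397,190): aligned to within about half a millimetre. I correct that and start inserting.

```bash
python3 -m pendant '[[[0.5,0.5,3],0,1],[[0,0,3],0,1],[[0,0,3],0,1],[[0,0,2],0,1],[[0,0,2],0,1],[[0,0,2],0,1],[[0,0,0],0,1],[[0,0,0],0,1]]'
```

```text
time: 47.72
eef_pos: [554.5, -305.8, 105.2]
orientation: [-0.06, 0.998, 0.0, -0.0]
wrist_force: [-0.2, 0.2, -1.1]
finger_gap: 13.1
```

```bash
python3 -m pendant '[[[0,0,3],0,1],[[0,0,4],0,1],[[0,0,4],0,1],[[0,0,4],0,1],[[0,0,4],0,1],[[0,0,3],0,1],[[0,0,2],0,1],[[0,0,0],0,1],[[0,0,0],0,1]]'
```

```text
time: 48.47
eef_pos: [554.6, -305.8, 81.3]
orientation: [-0.06, 0.998, -0.0, -0.0]
wrist_force: [0.1, 0.1, -2.6]
finger_gap: 13.2
```

```bash
python3 -m pendant '[[[0,0,3],0,1],[[0,0,3],0,1],[[0,0,2],0,1],[[0,0,1],0,1],[[0,0,1],0,1],[[0,0,0],0,1],[[0,0,0],0,1]]'
```

```text
time: 49.05
eef_pos: [554.6, -305.8, 71.4]
orientation: [-0.06, 0.998, -0.0, 0.0]
wrist_force: [-0.1, -0.1, -1.4]
finger_gap: 13.3
```

```bash
python3 -m pendant '[[[0,0,1],0,1],[[0,0,1],0,1],[[0,0,0.5],0,1],[[0,0,0.5],0,1],[[0,0,0],0,1],[[0,0,0],0,1]]'
```

```text
time: 49.55
eef_pos: [554.9, -306.0, 70.7]
orientation: [-0.06, 0.998, -0.001, 0.001]
wrist_force: [-2.8, 3.4, 8.5]
finger_gap: 13.2
```

```bash
python3 -m pendant '[[[0,0,1],0,1],[[0,0,0],0,1]]'; python3 -m pendant '[[[0,0,0],0,0.8],[[0,0,0],0,0.5],[[0,0,0],0,0.4],[[0,0,-3],0,0.4],[[0,0,-10],0,0.4],[[0,0,-25],0,0.4],[[0,0,-35],0,0.4],[[0,5,-30],0,0.4],[[0,0,0],0,0.4],[[0,0,0],0,0.4]]'
python3 - <<'E'
from h import *
d=grab('wrist','w32'); plan(555,-200,180,187); W=world(d); T=pose()
m=mask(d,(3,120,100),(18,255,255),(200,100,320,260))&hgt(d,85,120,(0,0,512,384)); print('handle top z',np.nanpercentile(W[m][:,2],[50,90]))
m=hgt(d,53.5,66,(200,80,320,260)); H=hsv(d); m&=(H[...,1]<60); print('shoulder z',np.nanmedian(W[m][:,2]),m.sum(),rect(rp(d,px(m),58)))
nestcheck(d)
E
```

```text
time: 49.72
eef_pos: [554.9, -306.0, 70.7]
orientation: [-0.06, 0.998, -0.001, 0.001]
wrist_force: [-4.9, 5.0, 14.7]
finger_gap: 13.2
time: 50.55
eef_pos: [555.4, -301.3, 173.7]
orientation: [-0.06, 0.998, -0.001, 0.003]
wrist_force: [-0.1, 0.3, -1.3]
finger_gap: 25.6
t 50.60 at [ 554.4 -300.9  171.5] head -173.2 tilt 0.12 shift [-12.6 100.1  -8.5] turn -0.2 gap 25.2 F [-0.3  0.1  0.5] j [-14.  25.  12.  -0. -77.  21.]
rows>= 2.4274132257659082 0.02317954201903287
handle top z [111.43210218 112.53084903]
shoulder z 57.056346765663044 539 (array([ 532. , -307.1]), array([62.4, 96.9]), 10.5)
N0 1761 z 49.1 slope deg 0.0 -0.0
N1 2480 z 49.0 slope deg 0.0 -0.0
N2 1768 z 49.1 slope deg 0.0 -0.0
N3 2321 z 49.0 slope deg 0.0 0.1
```

View pics/w32.png

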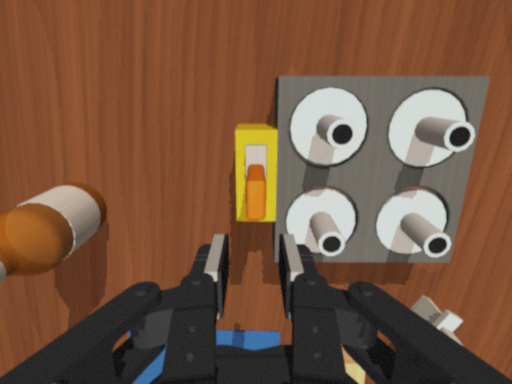

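The gauge is home: shoulder top reads 57 + 1 mm bias = 58, and the nests are unchanged. Back to the tote.

```bash
python3 -m pendant '[[[0,12,-10],0,-0.3],[[-1,28,-10],0,-0.3],[[-1,40,0],0,-0.3],[[-1,40,0],0,-0.3],[[-1,40,0],0,-0.3],[[-1,40,0],0,-0.3],[[-1,40,0],0,-0.3],[[-1,40,0],0,-0.3],[[-1,40,0],0,-0.3],[[-1,40,0],0,-0.3]]'; python3 -m pendant '[[[-1,40,0],0,-0.3],[[-1,40,0],0,-0.3],[[-1,40,0],0,-0.3],[[-1,40,0],0,-0.3],[[-1,40,0],0,-0.3],[[-1,38,0],0,-0.3],[[-1,28,0],0,-0.3],[[0,15,0],5,-0.3],[[0,0,0],5,-0.3],[[0,0,0],0,-0.3],[[0,0,0],0,-0.3]]'
python3 - <<'E'
from h import *
d=grab('wrist','w33'); W=world(d)
print('tote',rect(rp(d,px(redm(d,(100,0,450,260))),22)))
m=hgt(d,72,85,(200,80,330,230)); print('handle',m.sum(),rect(rp(d,px(m),79)))
plan(493.5,337.8,54,176.8)
E
```

```text
time: 51.43
eef_pos: [518.8, 59.6, 190.0]
orientation: [-0.06, 0.998, -0.0, -0.001]
wrist_force: [1.0, 1.0, -0.2]
finger_gap: 55.7
time: 52.35
eef_pos: [493.1, 337.4, 189.8]
orientation: [0.026, 1.0, -0.001, -0.0]
wrist_force: [-0.4, -0.3, 0.1]
finger_gap: 55.8
tote (array([493.1, 337.6]), array([188.4, 157.9]), 86.3)
handle 612 (array([493.7, 336.9]), array([39.4, 11.6]), 85.0)
t 52.40 at [493.3 337.1 190. ] head 177.0 tilt 0.07 shift [ -0.3   0.9 136. ] turn 0.2 gap 55.5 F [-0.2  0.5 -0. ] j [ 49.  21.   9.   0. -78. -52.]
rows>= 3.262203992727774 0.024766516950463405
```

View pics/w33.png

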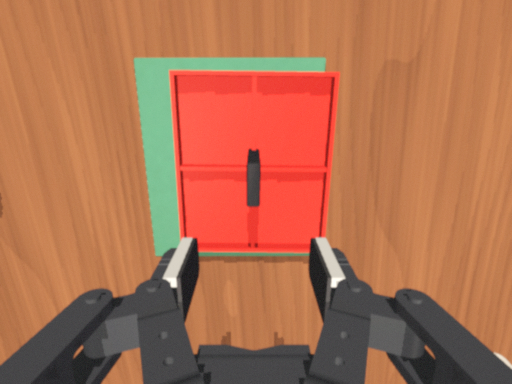

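The tote is empty at (255,160) and its handle is right under the TCP. I descend and grip.

```bash
python3 -m pendant '[[[0,0,10],0.5,-0.3],[[0,0,25],0,-0.3],[[0,0,30],0,-0.3],[[0,0,30],0,-0.3],[[0,0,20],0,-0.3],[[0,0,12],0,-0.3],[[0,0,7],0,-0.3],[[0,0,0],0,-0.3],[[0,0,0],0,-0.3]]'
python3 - <<'E'
from h import *
plan(493.3,337.5,54.5,176.5)
E
python3 -m pendant '[[[0,0,0],0,0.4],[[0,0,0],0,1],[[0,0,0],0,1],[[0,0,0],0,1],[[0,0,0],0,1],[[0,0,0],0,1],[[0,0,0],0,1],[[0,0,0],0,1]]'
python3 - <<'E'
from h import *
plan(583.3,19.3,55,185.45)
E
```

```text
time: 53.15
eef_pos: [493.9, 337.2, 56.6]
orientation: [0.032, 0.999, -0.0, 0.0]
wrist_force: [-0.4, -0.5, 0.7]
finger_gap: 55.5
t 53.15 at [493.9 337.2  56.6] head 176.3 tilt 0.02 shift [0.6 0.2 2.1] turn -0.2 gap 55.5 F [-0.4 -0.5  0.7] j [ 49.  26.  -3.   0. -61. -53.]
rows>= 0.053509377584525515 0.02289712933760617
time: 53.82
eef_pos: [493.8, 337.9, 57.3]
orientation: [0.032, 0.999, 0.0, 0.0]
wrist_force: [-2.6, 0.6, 5.5]
finger_gap: 10.8
t 53.82 at [493.8 337.9  57.3] head 176.4 tilt 0.08 shift [-109.6 -312.3    2.1] turn -9.1 gap 10.8 F [-2.6  0.6  5.5] j [ 49.  26.  -3.   0. -61. -53.]
rows>= 7.93599525402104 1.270796936616958
```

```bash
python3 -m pendant '[[[0,0,-2],0,1],[[0,0,-4],0,1],[[0,0,-6],0,1],[[0,0,-8],0,1],[[0,0,-10],0,1],[[0,0,-10],0,1],[[0,0,-8],0,1],[[0,0,-6],0,1],[[0,0,-4],0,1],[[0,0,-2],0,1],[[0,0,0],0,1],[[0,0,0],0,1]]'
python3 - <<'E'
from h import *
d=grab('wrist','w34'); plan(583.3,19.3,117,185.45)
E
```

```text
time: 54.82
eef_pos: [493.4, 337.4, 116.0]
orientation: [0.032, 0.999, -0.0, -0.0]
wrist_force: [0.3, -0.6, -5.4]
finger_gap: 10.5
t 54.87 at [493.3 337.3 115.8] head 176.3 tilt 0.06 shift [-110.2 -311.5   -1.1] turn -9.1 gap 10.4 F [-0.4  0.2 -3.2] j [ 49.  23.   1.  -0. -68. -53.]
rows>= 7.924578904962008 1.2745563101938775
```

View pics/w34.png

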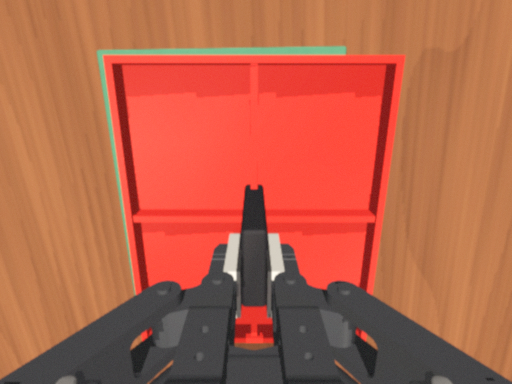

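```bash
python3 -m pendant '[[[-2,-5,0],0,1],[[-4,-12,0],0,1],[[-7,-20,0],0,1],[[-10,-28,0],0,1],[[-11,-32,0],0,1],[[-11,-32,0],0,1],[[-11,-32,0],0,1]]'; python3 -m pendant '[[[-11,-32,0],0,1],[[-11,-32,0],0,1],[[-11,-30,0],0,1],[[-9,-25,0],0,1],[[-6,-17,0],-1,1],[[-4,-10,0],-1.5,1],[[-2,-4.5,0],-2,1],[[0,0,0],-2,1],[[0,0,0],-1.5,1],[[0,0,0],-1.1,1],[[0,0,0],0,1],[[0,0,0],0,1]]'
python3 - <<'E'
from h import *
plan(583.3,19.3,59,185.45)
d=grab('wrist','w35'); grab('side','s35')
E
```

```text
time: 55.45
eef_pos: [539.2, 170.7, 116.3]
orientation: [0.032, 0.999, -0.0, -0.0]
wrist_force: [0.1, -0.0, -4.4]
finger_gap: 10.7
time: 56.45
eef_pos: [583.6, 19.3, 116.3]
orientation: [-0.047, 0.999, -0.0, -0.0]
wrist_force: [0.2, 0.1, -4.9]
finger_gap: 10.4
t 56.45 at [583.6  19.3 116.3] head -174.6 tilt 0.02 shift [ 0.3  0.1 57.3] turn -0.1 gap 10.4 F [ 0.2  0.1 -4.9] j [ 17.  22.  -1.   0. -68. -12.]
rows>= 1.3739528684801787 0.00933622175838417
```

View pics/w35.png

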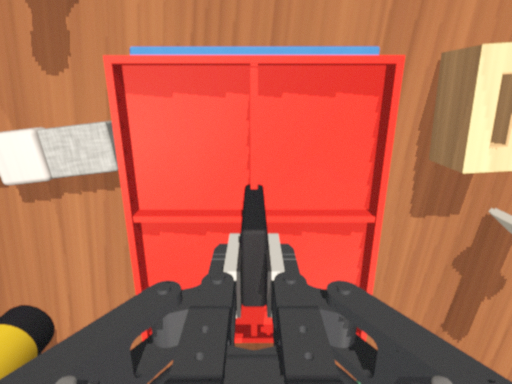

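View pics/s35.png

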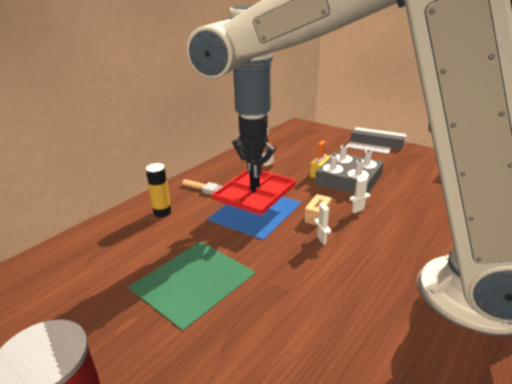

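Level and square over the blue mat. I lower it.

```bash
python3 -m pendant '[[[0,0,4],0,1],[[0,0,8],0,1],[[0,0,10],0,1],[[0,0,10],0,1],[[0,0,10],0,1],[[0,0,7],0,1],[[0,0,4],0,1],[[0,0,2],0,1],[[0,0,1.5],0,1],[[0,0,1],0,1],[[0,0,0],0,1],[[0,0,0],0,1]]'; python3 -m pendant '[[[0,0,1],0,1],[[0,0,0],0,1],[[0,0,0],0,1]]'
```

```text
time: 57.55
eef_pos: [584.1, 19.8, 59.3]
orientation: [-0.047, 0.999, 0.0, 0.0]
wrist_force: [0.5, 0.5, -4.7]
finger_gap: 10.6
time: 57.8
eef_pos: [583.9, 19.8, 58.0]
orientation: [-0.047, 0.999, 0.0, 0.0]
wrist_force: [0.4, 0.8, -4.5]
finger_gap: 10.7
```

```bash
python3 -m pendant '[[[0,0,1],0,1],[[0,0,0.7],0,1],[[0,0,0],0,1],[[0,0,0],0,1]]'
```

```text
time: 58.13
eef_pos: [584.1, 19.8, 57.3]
orientation: [-0.048, 0.999, -0.0, 0.001]
wrist_force: [-4.5, 1.1, 5.9]
finger_gap: 10.8
```

Contact. I release, rise clear and make the final check.

```bash
python3 -m pendant '[[[0,0,0],0,0.8],[[0,0,0],0,0.5],[[0,0,0],0,0.2],[[0,0,0],0,-0.2],[[0,0,0],0,-0.2],[[0,0,-10],0,-0.2],[[0,0,-25],0,-0.2],[[0,0,-35],0,-0.2],[[0,0,-35],0,-0.2],[[0,0,-35],0,-0.2],[[0,0,-20],0,-0.2],[[0,0,0],0,-0.2]]'; python3 -m pendant '[[[0,0,0],0,-0.2],[[0,0,0],0,-0.2],[[0,0,0],0,-0.2]]'
python3 - <<'E'
from h import *
d=grab('wrist','w36'); plan(583.3,19.3,200,185.45)
print('tote',rect(rp(d,px(redm(d,(100,0,450,260))),22)))
print('blue',rect(rp(d,px(mask(d,(100,100,60),(125,255,255),(100,0,450,260))),4)))
W=world(d)
grab('top','t36'); grab('side','s36')
E
```

```text
time: 59.13
eef_pos: [586.5, 19.6, 223.1]
orientation: [-0.048, 0.999, 0.0, 0.006]
wrist_force: [0.1, -0.9, -0.0]
finger_gap: 51.4
time: 59.38
eef_pos: [583.2, 19.6, 214.9]
orientation: [-0.047, 0.999, -0.0, -0.001]
wrist_force: [0.0, 0.1, -0.0]
finger_gap: 51.4
t 59.43 at [583.2  19.6 214.9] head -174.6 tilt 0.15 shift [-0.1 -0.3 14.9] turn -0.0 gap 51.3 F [ 0.5 -0.7 -0.3] j [ 17.  19.  10.  -0. -81. -12.]
rows>= 0.3570668277419205 0.0029553029800704713
tote (array([584.6,  19.4]), array([156. , 185.9]), 5.4)
blue (array([583.6,  20.1]), array([187.2, 216.8]), 5.4)
```

View pics/w36.png

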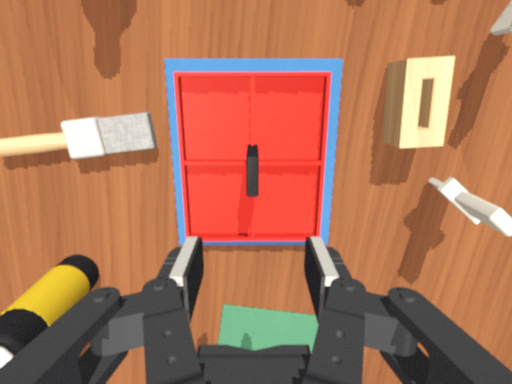

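View pics/t36.png

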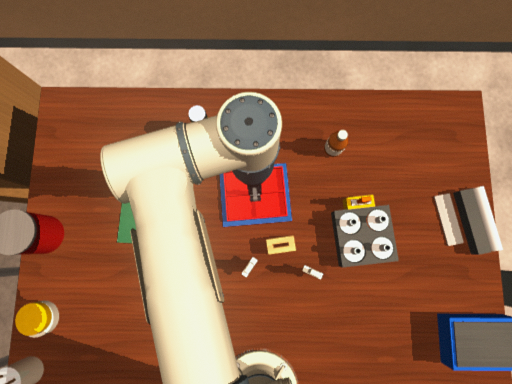

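View pics/s36.png

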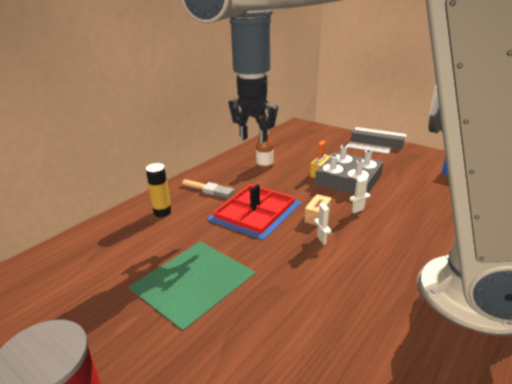

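Everything is in place: tote square on the blue mat, four blanks in the die, gauge in the slot block, bystanders untouched. Handing in.

```bash
python3 -c "
from bench import workorder
print(workorder.finish_job())"
```

```text
the job is handed in; nothing more can be done
None
```

The job is done and handed in after about 59 s of the 210 s, in the order asked.

- **Tote out:** I carried the full tote level and set it square on the green mat, within about 2 mm of centre. While I was at the die, it was knocked about 24 mm to the robot's side, leaving one edge slightly off the mat. I re-measured it and took the last blank from there without putting the tote back in the middle of the mat.
- **Blanks:** all four are in the nests, neck-up. Depth fits put every flange at the same height, with a tilt of 0.1° or less. They read about 1 mm low of the expected height, as the wrist camera's depth did throughout.
- **Gauge:** it went into the yellow slot without resistance and stopped on its shoulder at the expected height. I then pressed it to about 15 N. After release, the top of its shoulder read 57 mm, against 58 mm expected, which fits the same 1 mm depth bias.
- **Tote back:** the empty tote was carried level and stands on the blue mat. Its yaw matches the mat's (both 5.4°) and it is within about 1 mm of centre.
- **Left alone:** the bottle, spray can, brush and white look-alikes were not touched. I checked that in pictures, not by measurement. The highest wrist force I read was about 16 N.

One check gave nothing: a nest reading from the top camera failed because the arm blocked its view. The flatness figures above come from the wrist camera alone.

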